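Charge a ball-mill jar and pin its lid shut

TASK

Pour all five steel balls from the green scoop into the round mill jar and stand the empty scoop back upright on the bench. Then swing the hinged lid shut over the jar, take the red-knobbed pin from its rest, push it through the lid's hole into the locking post, and press it down until its collar holds the lid fully shut against the springy seal. Finish while still holding the pin pressed down like that, and leave the dish, dropper bottle and small beaker alone.

Things in the scene. Friction and masses are not known exactly. Their poses are not given: they have to be found in the camera images.
- mill: ball-mill jar fixed to the bench: blue base plate 104 x 190 x 10 mm (own y from -101 to +89 mm), on it an open round aluminium jar (outer diameter 78, rim 43 mm above the bench), a dark square locking post (30 x 30 mm, 62 mm to the -y side) and two dark hinge cheeks (56 mm high, +y side). Origin: under the jar's axis, on the bench; z up, y from post to hinge.
- jar_floor (a point): centre of the jar's inner floor, 13 mm above the bench; axes as mill. The jar is 68 mm wide inside and 30 mm deep, its rim 43 mm above the bench.
- post_hole (a point): mouth centre of the vertical blind hole in the top of the locking post, 44 mm above the bench; hole 13 mm wide, 30 mm deep. Axes as mill.
- hinge_mid (a point): middle of the lid's hinge axis, 48 mm above the bench, 56 mm to the +y side of the jar's axis; the hinge axis runs along the mill's x.
- lid (a joint): lid hinge angle, rad: 0 = the lid rests on its springy seal (then still 0.06 rad short of fully shut); grows as it opens; 1.54 = upright; starts at 1.55 to 1.85, leaning away over the mill's +y side. Stiff: stays where it is left, turns with 0.2 N m, stop at 2.1.
- lid_plate (a joint): squeeze of the springy seal, rad: 0 = lid only resting on the seal (pin-hole end 7 mm too high), 0.06 = seal fully squeezed, lid shut flat (hard stop). Needs about 4 N downward at the pin hole to begin and 10 to 11 N to squeeze fully; springs back when let go.
- lid_hole (a point): centre of the 14 mm through hole in the lid, at its outer (top) face, 118 mm from the hinge axis. Lid: flat aluminium, 6 mm thick, centred on the hinge axis; disc 80 mm across (centre 56 mm from the hinge), then a tongue 36 mm wide ending 135 mm from the hinge. z out of the top face, y towards the hinge. Fully shut it stands 51 mm above the bench, over post_hole.
- scoop: loose green weighing scoop, 90 g, holding the five balls. Floor 46 x 50 mm, 3 mm thick, walls 26 mm high; at -x the floor ramps up at 15 degrees to an open lip 36 mm wide; at +x an upright black plate handle. Origin: underside of the floor's centre; z up, x from lip to handle.
- scoop_lip (a point): middle of the pouring lip, 57 mm to the -x side of the scoop's origin and 12 mm above its underside. Balls roll out once the scoop is tipped lip-down by more than 15 to 20 degrees; 37 empties it.
- scoop_handle (a point): top centre of the black handle, 44 mm to the +x side of the origin, 40 mm above the underside; the handle is 12 mm thick (along y), 42 mm long (along x, 23 to 65 mm from the origin), and reaches down to the underside.
- pin_rest: fixed black block 50 x 50 x 40 mm (foot 58 mm) with a 13 mm hole in which the pin stands. Origin: underside centre.
- pin: loose locking pin, 60 g, upright in its rest: steel shaft 10 mm thick and 35 mm long with a tapered tip, then a collar 34 mm across and 4 mm thick, then a red knob 22 mm across and 30 mm tall; total 69 mm. Origin: the tip; z up towards the knob. In the rest the collar lies on the block, the tip 5 mm above the bench.
- pin_tip (a point): the pin's tip (bottom end), the same point as body pin.
- pin_collar (a point): centre of the collar's upper face, where the knob begins, 39 mm above the tip.
- fume_hood: black flared fume extractor hanging over the bench to the left, fixed and solid: its mouth is an upright disc 284 mm across, facing the mill; the mouth's centre lies 148 mm along the hood's own -x (world -y) and 156 mm above its origin, so it spans 141 to 425 mm above the bench. Keep the gripper and wrist clear of it.
- dish: small round glass dish 54 mm across, 13 mm high, with ochre pigment; bystander. Origin: underside centre.
- dropper: brown dropper bottle 30 mm across, 92 mm high; bystander. Origin: underside centre.
- tea_beaker: small glass beaker 45 mm across, 57 mm high, with pale brown contents; bystander. Origin: underside centre.
- ball0_center (a point): centre of steel milling ball 1 of 5, 14 mm across, 12 g, at first in the scoop.
- ball1_center (a point): centre of steel milling ball 2 of 5, 14 mm across, 12 g, at first in the scoop.
- ball2_center (a point): centre of steel milling ball 3 of 5, 14 mm across, 12 g, at first in the scoop.
- ball3_center (a point): centre of steel milling ball 4 of 5, 14 mm across, 12 g, at first in the scoop.
- ball4_center (a point): centre of steel milling ball 5 of 5, 14 mm across, 12 g, at first in the scoop.
Mind the look-alikes: they are no part of the job. Several things have the shape of the pin; the one meant has the colours described above.

How it is judged:
By the outcome, as a careful person would: the job done as asked, in the order asked, and still so for the second after the job is handed in, while the arm keeps its last pose, push and grip.
It also fails if it takes over 72 s, if anything falls off the work surface, if the arm or the gripper's body presses on something with over 40 N, if the wrist force passes 120 N, or if a joint passes its speed limit or range.

ROBOT

A 7-joint arm with a two-finger parallel gripper is mounted at the origin on the work surface; the furniture and walls round the work are solid. World frame = base frame: x ahead of the robot, y to its left, z up, the work surface at z = 0. Lengths are in m, angles in rad, forces in N, time in s.
With the tool pointing down it reaches from about 0.425 to 1.025 m from the base axis. Payload 3.6 kg.
Tool frame: the origin (TCP) lies between the finger pads; the fingertips stand 14 mm ahead of it and the grasp point (between the pads) lies 5 mm behind it; z points along the fingers, y is the line along which they close (so a half turn about z gives the same grasp; the last joint's range is limited). The gripper opens to 85 mm and grips with 20 to 120 N. Pads are 22 mm wide; open, the fingers measure 114 mm over their backs; the gripper's body (76 mm by 85 mm) begins 54 mm behind the grasp point. The pads swing forward as they close: fully open they stand 13 mm farther back than shut.
Start: joints at [1.252, 0.591, 0.048, 1.609, -0.033, 0.943, -0.034], TCP at [0.162, -0.707, 0.224] pointing down, gripper open.
Joint ranges: [-2.69, 2.69], [-0.47, 2.24], [-1.27, 1.36], [0.19, 2.51], [-1.53, 4.68], [0.08, 2.07], [-3.09, 3.09]. Speed limits (rad/s): [2.57, 2.57, 3.14, 3.14, 3.14, 3.14, 3.14].

INTERFACE

Orientations are given as a unit quaternion [x, y, z, w].
In Python, from bench import bot gives the robot as it stands. The module is installed in compiled form; this text tells all that it offers.
- The arm moves only by the tool jog_arm, never from a script. Its argument "motion" is a list of rows, each a list of 2 entries, a list of its own where there are three numbers: the shift along the tool's x, y, z in m, then the turn about the tool's z in rad. A call has 1 to 10 rows; each row shifts and turns the commanded pose from where the row before left it, along the tool's axes as they then stand; what a row does not reach is not made up. A row lasts 1/8 s, in which the tool goes at most 62.5 mm and 10.7 degrees, less where a joint would pass 70% of its speed; a pose out of reach is approached as far as the arm can. A call is refused whole if a number of a shift passes 0.0625 or a number of a turn 0.188, either way. A call with a gripper value outside its range is refused whole. "gripper" is the opening, from -1 (shut) to 1 (fully open), set as the call begins (left out, the last holds). The fingers move at their own pace and stop on an object; "newtons" is the grip in N (left out, the last holds). Time passes only in rows, so rows that do not move let the fingers close. It gives the time, the measured TCP pose, the force, the opening and the grip force at its end, in the units of the state.
- bot.read_state(): the state, without advancing time (a new reading comes with each control period).
- bot.snapshot(name): name is "scene" or "top"; returns a dict with "img" (480x640x3 uint8, red, green, blue), "vfov" (degrees; the focal length in pixels is half the picture's height over the tangent of half this angle, whatever the lens; pixels are square), "cx", "cy" (the principal point, pixels), "R" (3x3) and "t" (3): a world point X has camera coordinates R X + t. Camera axes: x right, y down, z forward; pixel columns grow to the right and rows downward; lengths in m; the calibration is good to about 2 mm. A picture is of the moment at which its call begins. There is no depth.
- bot.close_job(): hands the job in; it is judged then, once.
The state is a dict: "time": time; "q": joint angles; "qvel": joint speeds; "joint_torque": joint torques, N m; "ee_pos": TCP position; "tcp_rot": TCP orientation; "contact_force": force on the tool from outside, world axes, zero at the start; "ft_torque": the same for the moment, N m; "finger_gap": finger opening in m; "gripper_force": force on a finger pad.
Only numpy, scipy, OpenCV 4.12 (cv2) and the standard library are available. Lean on these libraries where they do the work, as an engineer would, in place of code of your own. Each camera call takes 0.05 s, during which the arm holds its last target. There are 200 camera calls.

## Working session

There is one attempt and no reset: what is moved stays moved. The work goes in short steps, Python scripts to look and compute and a tool call to move; the robot and the scene stay as the last step left them, time stands still between calls to the robot, and variables do not carry over. Pictures are saved under pics/ and viewed, at most 10 in all, crops included, and the job is handed in when it is done.

Besides the shell and the picture viewer there is one more tool, called after "Request:" as name([rows], argument=value, ...), one row to a line, values as JSON. jog_arm: Moves the arm, as the interface text tells. Its arguments: {"type":"object","properties":{"motion":{"type":"array","items":{"type":"array"}},"gripper":{"type":"number"},"newtons":{"type":"number"}},"required":["motion"]}

```bash
mkdir -p pics
python3 - <<'E'
from bench import bot
import cv2,pickle,numpy as np
s=bot.read_state();print({k:np.round(v,3) for k,v in s.items()})
for n in("scene","top"):
    d=bot.snapshot(n);pickle.dump(d,open(n+'.pkl','wb'));cv2.imwrite(f'pics/{n}0.png',d['img'][:,:,::-1])
    print(n,d['vfov'],d['cx'],d['cy'],np.round(-d['R'].T@d['t'],3),np.round(d['R'],2).tolist())
E
```

```text
{'time': np.float64(0.0), 'q': array([ 1.251,  0.592,  0.048,  1.61 , -0.033,  0.943, -0.034]), 'qvel': array([ 0.   , -0.001,  0.001,  0.001,  0.   , -0.   ,  0.001]), 'joint_torque': array([-1.0000e-03, -5.4870e+01,  1.5470e+00, -1.9813e+01,  9.0000e-03,
        9.0000e-03, -0.0000e+00]), 'ee_pos': array([ 0.162, -0.706,  0.223]), 'tcp_rot': array([ 0.994,  0.113, -0.   , -0.001]), 'contact_force': array([-0.322,  0.301,  0.242]), 'ft_torque': array([-0.017,  0.054,  0.006]), 'gripper_force': np.float64(0.0), 'finger_gap': np.float64(0.085)}
scene 46.76307464194841 333.192678815056 239.40542092692021 [-0.07   0.462  0.934] [[-0.62, -0.79, -0.02], [-0.59, 0.47, -0.66], [0.52, -0.39, -0.76]]
top 46.17607138496386 318.2354231389142 240.65917057914294 [0.257 0.052 1.364] [[-0.01, -1.0, 0.02], [-0.98, 0.0, -0.19], [0.19, -0.02, -0.98]]
```

View pics/scene0.png

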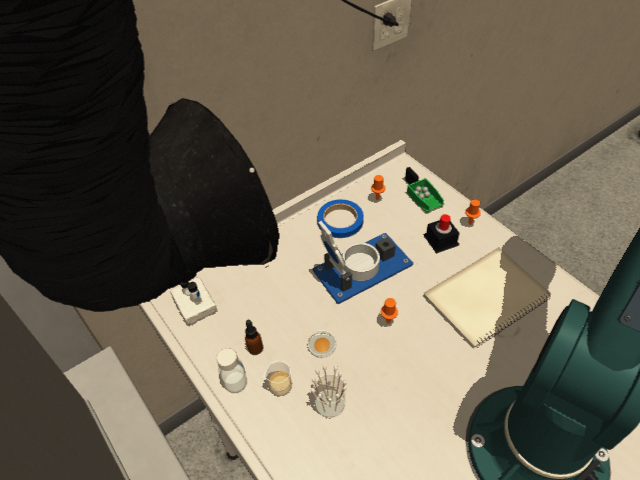

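View pics/top0.png

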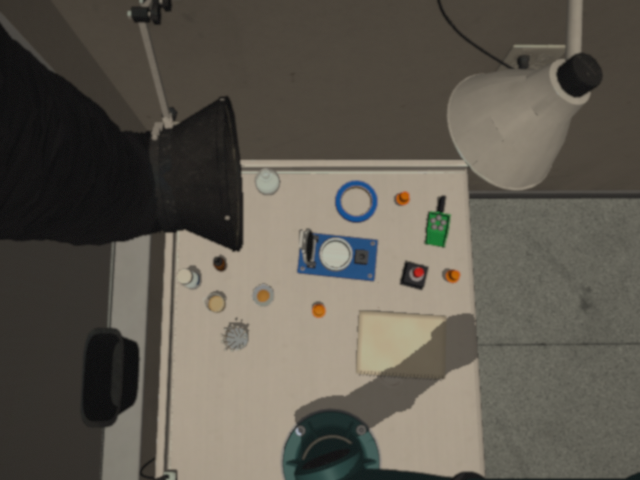

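The scene view shows the scoop at (425,195) with its handle at (411,175), the red-knobbed pin at (443,228), the mill at (362,265), and orange look-alike pins. In the top view the scoop is at (437,228), the pin at (417,273) and the mill at (338,257).

```bash
cat > h.py <<'E'
import numpy as np,cv2,pickle
def load(n): return pickle.load(open(n+'.pkl','rb'))
def ray(d,uv):
    f=240/np.tan(np.radians(d['vfov'])/2)
    v=d['R'].T@np.array([(uv[0]-d['cx'])/f,(uv[1]-d['cy'])/f,1]);return -d['R'].T@d['t'],v/np.linalg.norm(v)
def plane(d,uv,z):
    o,v=ray(d,uv);return o+v*(z-o[2])/v[2]
def tri(a,ua,b,ub):
    A=np.zeros((3,3));y=np.zeros(3);rs=[ray(a,ua),ray(b,ub)]
    for o,v in rs:
        P=np.eye(3)-np.outer(v,v);A+=P;y+=P@o
    X=np.linalg.solve(A,y);return X,max(np.linalg.norm((np.eye(3)-np.outer(v,v))@(X-o)) for o,v in rs)
def proj(d,X):
    f=240/np.tan(np.radians(d['vfov'])/2);c=d['R']@X+d['t'];return np.array([f*c[0]/c[2]+d['cx'],f*c[1]/c[2]+d['cy']])
def mask(d,col,box):
    h=cv2.cvtColor(d['img'],cv2.COLOR_RGB2HSV);H,S,V=[h[:,:,i].astype(int) for i in range(3)]
    m={'green':(H>45)&(H<80)&(S>130),'red':((H<4)|(H>174))&(S>170)&(V>110),'blue':(H>100)&(H<120)&(S>140),'black':(V<45)}[col]
    o=np.zeros(m.shape,np.uint8);x0,y0,x1,y1=box;o[y0:y1,x0:x1]=m[y0:y1,x0:x1];return o
def blob(m):
    n,l,s,c=cv2.connectedComponentsWithStats(m);i=1+np.argmax(s[1:,4]);return (l==i).astype(np.uint8),c[i],s[i]
E
python3 - <<'E'
from h import *
S,T=load('scene'),load('top')
_,a,sa=blob(mask(S,'red',(420,200,470,250)));_,b,sb=blob(mask(T,'red',(395,255,440,300)))
print('knob',a,sa,b,sb,tri(S,a,T,b))
for n,d,bx in(('S',S,(300,220,420,310)),('T',T,(285,222,390,290))):
    m=mask(d,'blue',bx);p=cv2.findNonZero(m);r=cv2.minAreaRect(p);bp=cv2.boxPoints(r)
    h=cv2.convexHull(p)
    q=cv2.approxPolyDP(h,4,True)[:,0];print(n,q.tolist(),[plane(d,u,.01).round(3).tolist() for u in q])
for n,d,bx,hb in(('S',S,(395,170,450,220),(400,160,420,188)),('T',T,(415,190,460,255),(430,190,450,212))):
    m,c,s=blob(mask(d,'green',bx));h=cv2.convexHull(cv2.findNonZero(m));q=cv2.approxPolyDP(h,2,True)[:,0]
    print(n,'green',c,s,q.tolist());m,c,s=blob(mask(d,'black',hb));print('black',c,s,plane(d,c,.03))
def up(d,b,k): x0,y0,x1,y1=b;return cv2.resize(d['img'][y0:y1,x0:x1,::-1],None,fx=k,fy=k,interpolation=cv2.INTER_CUBIC)
i=np.hstack([up(S,(390,155,490,255),4),up(T,(385,185,485,285),4)])
cv2.imwrite('pics/c1.png',i)
i=np.hstack([up(S,(300,210,420,310),3.3),up(T,(285,210,385,310),4)][:1]+[cv2.resize(up(T,(285,210,385,310),4),(330,330))])
cv2.imwrite('pics/c2.png',i)
E
```

```text
knob [445.19047619 221.43809524] [440 215  10  15 105] [418.328125 271.84375 ] [414 268  10   9  64] (array([ 0.42688498, -0.20917173,  0.06182994]), np.float64(0.0013248803288729908))
S [[411, 264], [337, 302], [313, 270], [318, 220], [362, 220], [385, 233]] [[0.414, -0.106, 0.01], [0.436, 0.077, 0.01], [0.531, 0.066, 0.01], [0.639, -0.029, 0.01], [0.577, -0.107, 0.01], [0.514, -0.121, 0.01]]
T [[375, 246], [372, 279], [299, 271], [300, 255], [319, 235], [369, 240]] [[0.499, -0.115, 0.01], [0.418, -0.105, 0.01], [0.438, 0.071, 0.01], [0.478, 0.069, 0.01], [0.527, 0.022, 0.01], [0.514, -0.101, 0.01]]
S green [425.11413969 195.22316865] [407 179  36  33 587] [[442, 204], [426, 211], [407, 192], [408, 185], [426, 179], [441, 197]]
black [410.51824818 175.9270073 ] [405 167  13  17 137] [ 0.59994204 -0.27673317  0.03      ]
T green [436.13888889 231.34848485] [426 211  23  35 396] [[448, 216], [443, 245], [426, 242], [429, 214], [439, 211]]
black [440.609375 204.171875] [438 197   6  15  64] [ 0.59885808 -0.27637305  0.03      ]
```

View pics/c1.png

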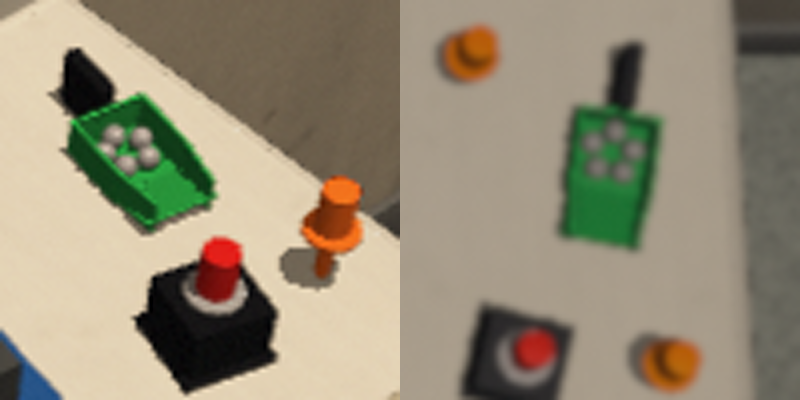

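View pics/c2.png

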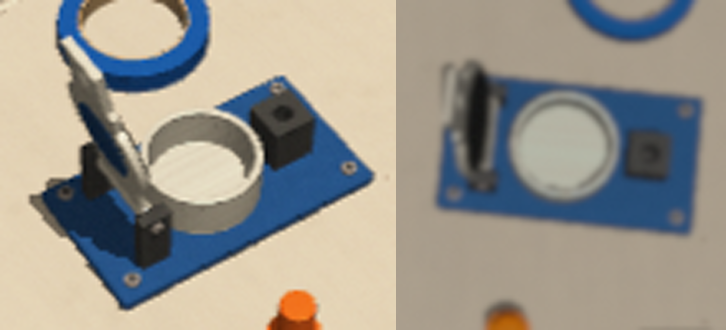

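c1 shows the scoop with five balls near the middle of its floor, handle away from the robot, and the pin standing in its rest. c2 shows the mill: post hole at scene (386,244) and top (363,257), jar opening near scene (362,256), and the lid leaning over the hinge with its tip near scene (322,222).

```bash
cat >> h.py <<'E'
def L(x,y): return (x/3.3+300-.35,y/3.3+210-.35)
def Rr(x,y): return ((x-396)/3.3+285-.35,y/3.3+210-.35)
E
python3 - <<'E'
from h import *
S,T=load('scene'),load('top')
pts={'hole':((285,113),(653,154)),'jar':((205,153),(563,146)),'c1':((285,75),(701,98)),'c2':((374,178),(691,234)),'c3':((125,305),(438,209)),'c4':((40,200),(445,78)),'lidtip':((72,41),(446,97))}
X={}
for k,(a,b) in pts.items():
    X[k],e=tri(S,L(*a),T,Rr(*b));print(k,X[k].round(4),round(e,4),[plane(S,L(*a),.01).round(3)[:2],plane(T,Rr(*b),.01).round(3)[:2]] if k[0]=='c' else '')
c=np.array([plane(d,f(*p),.01) for k in('c1','c2','c3','c4') for d,f,p in((S,L,pts[k][0]),(T,Rr,pts[k][1]))]).reshape(4,2,3).mean(1)
y=(c[2]+c[3]-c[0]-c[1])/2;print('len',np.linalg.norm(y),'wid',np.linalg.norm((c[0]+c[3]-c[1]-c[2])/2))
y/=np.linalg.norm(y);x=np.array([y[1],-y[0],0]);O=c.mean(0)+y*.006
print('mill y',y,'origin',O,'yaw of x',np.arctan2(x[1],x[0]))
print('hole pred',O-y*.062,'jar',plane(S,L(205,153),.043),plane(T,Rr(563,146),.043))
# scoop: handle top, both views
for n,d,hb in(('S',S,(398,155,422,188)),('T',T,(430,190,452,214))):
    m,cc,s=blob(mask(d,'black',hb));print(n,cv2.convexHull(cv2.findNonZero(m))[:,0].tolist())
# green rim corners: lip corners & rear corners from c1 (scale4)
l=lambda x,y:(x/4+390-.4,y/4+155-.4); r=lambda x,y:((x-400)/4+385-.4,y/4+185-.4)
for k,a,b in(('rearL',(71,122),(576,105)),('rearR',(143,95),(661,119)),('lip1',(152,225),(562,234)),('lip2',(214,190),(638,247)),('htop_out',(72,50),(630,43)),('htop_in',(106,78),(624,104))):
    print(k,tri(S,l(*a),T,r(*b)))
E
```

```text
hole [ 0.4679 -0.0803  0.0452] 0.0001 
jar [ 0.4723 -0.016   0.0504] 0.0012 
c1 [ 0.5136 -0.1211  0.0132] 0.0017 [array([ 0.514, -0.124]), array([ 0.516, -0.12 ])]
c2 [ 0.4139 -0.1109  0.0076] 0.0005 [array([ 0.412, -0.11 ]), array([ 0.414, -0.11 ])]
c3 [0.434  0.0756 0.0108] 0.0008 [array([0.435, 0.076]), array([0.433, 0.075])]
c4 [0.5306 0.0695 0.013 ] 0.0003 [array([0.532, 0.068]), array([0.531, 0.07 ])]
lidtip [0.4825 0.0687 0.201 ] 0.0029 
len 0.18931636951110234 wid 0.10010965827240742
mill y [ 1.00620909e-01  9.94924838e-01 -2.93218972e-16] origin [ 0.47415771 -0.01603483  0.01      ] yaw of x -0.10079147740535267
hole pred [ 0.46791922 -0.07772017  0.01      ] jar [ 0.47583841 -0.02080968  0.043     ] [ 0.47443159 -0.01559327  0.043     ]
S [[417, 180], [415, 181], [410, 183], [409, 183], [406, 180], [405, 178], [405, 177], [406, 170], [407, 168], [409, 167], [417, 176]]
T [[443, 202], [442, 210], [441, 211], [440, 211], [438, 210], [438, 206], [439, 200], [440, 198], [442, 197], [443, 197]]
rearL (array([ 0.58046378, -0.24624121,  0.03281647]), np.float64(0.0012608179536666502))
rearR (array([ 0.5728403 , -0.2985024 ,  0.02908049]), np.float64(0.0007047198013653996))
lip1 (array([ 0.50356666, -0.23886116,  0.01309957]), np.float64(0.001959420082503454))
lip2 (array([ 0.49563551, -0.28235512,  0.01967371]), np.float64(1.873903356008013e-05))
htop_out (array([ 0.61545039, -0.27783457,  0.04692619]), np.float64(0.0014566338903946843))
htop_in (array([ 0.57608215, -0.26881561,  0.05726301]), np.float64(9.175102970662092e-05))
```

```bash
cat >> h.py <<'E'
def delta(target,yaw=None):
    from bench import bot
    s=bot.read_state();q=s['tcp_rot'];p=s['ee_pos']
    ps=2*np.arctan2(q[1],q[0]);ps=(ps+np.pi)%(2*np.pi)-np.pi
    t=0 if yaw is None else (ps-yaw+np.pi)%(2*np.pi)-np.pi
    y=ps if yaw is None else yaw
    d=np.array(target)-p
    print('t',round(float(s['time']),2),'p',p.round(4),'yaw',round(ps,3),'gap',round(float(s['finger_gap']),4),'q',s['q'].round(2))
    print(' turn first',round(t,3),'then shift',round(d[0]*np.cos(y)+d[1]*np.sin(y),4),round(d[0]*np.sin(y)-d[1]*np.cos(y),4),round(-d[2],4))
E
python3 -c "
from h import *
delta([.6044,-.2767,.20],-.155)"
```

```text
t 0.1 p [ 0.1622 -0.7059  0.2228] yaw 0.226 gap 0.0853 q [ 1.25  0.59  0.05  1.61 -0.03  0.94 -0.03]
 turn first 0.381 then shift 0.3707 -0.4923 0.0228
```

Request:
jog_arm([
  [[0,0,0],0.127],
  [[0,0,0],0.127],
  [[0,0,0],0.127],
  [[0.0375,-0.05,0],0],
  [[0.0375,-0.05,0],0],
  [[0.0375,-0.05,0],0],
  [[0.0375,-0.05,0],0],
  [[0.0375,-0.05,0],0],
])

```text
time: 1.1
ee_pos: [0.3873, -0.4868, 0.2236]
tcp_rot: [0.997, -0.078, -0.0, -0.0]
contact_force: [0.8, -1.0, -0.6]
finger_gap: 0.0852
gripper_force: 0.0
```

```bash
python3 -c "
from h import *
delta([.6044,-.2767,.10],-.155)"
```

```text
t 1.1 p [ 0.3873 -0.4868  0.2236] yaw -0.155 gap 0.0852 q [ 0.73  0.46  0.14  1.85 -0.08  0.83 -0.82]
 turn first -0.0 then shift 0.182 -0.2411 0.1236
```

Request:
jog_arm([
  [[0.0364,-0.0482,0.01],0],
  [[0.0364,-0.0482,0.02],0],
  [[0.0364,-0.0482,0.03],0],
  [[0.0364,-0.0482,0.03],0],
  [[0.0364,-0.0482,0.03],0],
  [[0,0,0],0],
  [[0,0,0],0],
])

```text
time: 1.98
ee_pos: [0.5924, -0.2886, 0.1102]
tcp_rot: [0.997, -0.077, -0.001, 0.0]
contact_force: [-0.1, -0.7, 0.2]
finger_gap: 0.0853
gripper_force: 0.0
```

Run:
```python
from h import *
from bench import bot
delta([.6044,-.2767,.040],-.155)
d=bot.snapshot('scene');pickle.dump(d,open('s1.pkl','wb'))
e=bot.snapshot('top')
up=lambda d,b:cv2.resize(d['img'][b[1]:b[3],b[0]:b[2],::-1],(400,400),interpolation=cv2.INTER_CUBIC)
cv2.imwrite('pics/s1.png',np.hstack([up(d,(360,120,480,240)),up(e,(385,165,485,265))]))
```

```text
t 1.98 p [ 0.5924 -0.2886  0.1102] yaw -0.155 gap 0.0853 q [ 0.31  0.65  0.11  1.84 -0.1   0.66 -1.25]
 turn first 0.0 then shift 0.01 -0.0136 0.0702
```

View pics/s1.png

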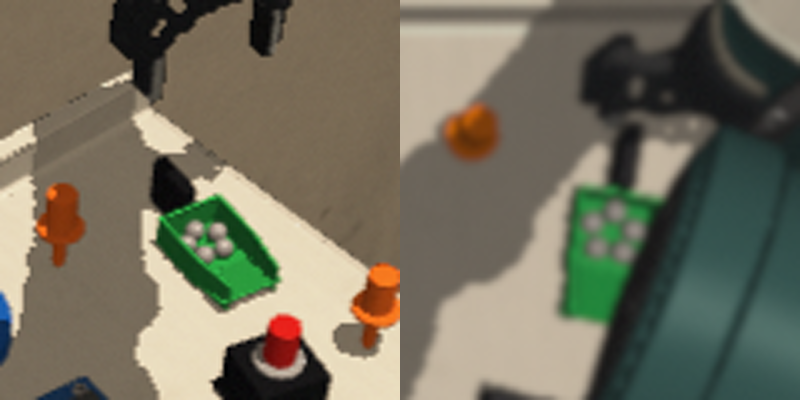

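The crop shows the open gripper above the handle (handle at (172,185) in the left crop), undisturbed scoop.

Request:
jog_arm([
  [[0.005,-0.0068,0],0],
  [[0.005,-0.0068,0],0],
  [[0,0,0.03],0],
  [[0,0,0.025],0],
  [[0,0,0.015],0],
  [[0,0,0],0],
])

```text
time: 2.82
ee_pos: [0.6044, -0.2762, 0.0399]
tcp_rot: [0.997, -0.077, -0.001, -0.0]
contact_force: [0.5, 0.4, -0.2]
finger_gap: 0.0855
gripper_force: 0.0
```

```bash
python3 -c "
from h import *
delta([.6044,-.2767,.040],-.155)"
```

```text
t 2.83 p [ 0.6044 -0.2762  0.0399] yaw -0.155 gap 0.0855 q [ 0.3   0.75  0.09  1.85 -0.12  0.55 -1.26]
 turn first 0.0 then shift 0.0001 0.0005 -0.0001
```

Request:
jog_arm([
  [[0,0,0],0],
  [[0,0,0],0],
  [[0,0,0],0],
  [[0,0,0],0],
  [[0,0,0],0],
  [[0,0,0],0],
], gripper=-1, newtons=20)

```text
time: 3.58
ee_pos: [0.6049, -0.2767, 0.0408]
tcp_rot: [0.997, -0.078, -0.0, -0.0]
contact_force: [0.6, -0.6, -0.3]
finger_gap: -0.0001
gripper_force: 0.0
```

Run:
```python
from h import *
from bench import bot
d=bot.snapshot('scene');e=bot.snapshot('top')
up=lambda d,b:cv2.resize(d['img'][b[1]:b[3],b[0]:b[2],::-1],(400,400),interpolation=cv2.INTER_CUBIC)
cv2.imwrite('pics/s2.png',np.hstack([up(d,(370,120,470,220)),up(e,(395,165,475,245))]))
```

```text
(no output)
```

View pics/s2.png

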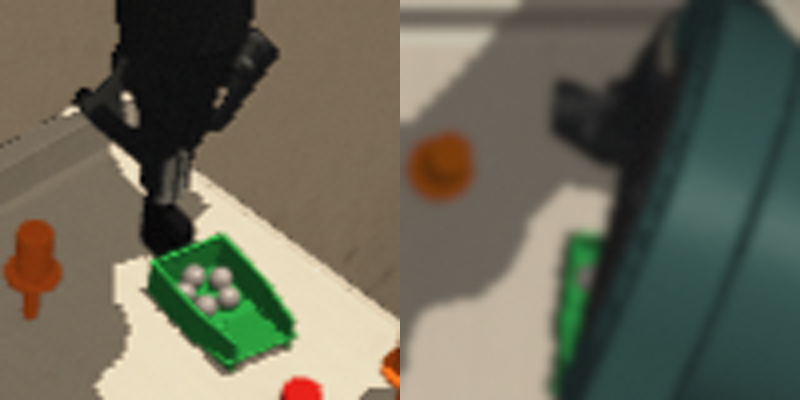

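The crop shows the closed fingertips at about (175,195), seemingly at or behind the handle top (165,215); nothing was gripped. I'll check the numbers.

Run:
```python
from h import *
from bench import bot
S,T=load('scene'),load('top')
d=bot.snapshot('scene')
m,c,s=blob(mask(d,'green',(395,165,450,225)));print(c,s)
m,c,s=blob(mask(S,'green',(395,165,450,225)));print(c,s)
for X in([.605,-.2767,.027],[.605,-.2767,.04]):print(proj(S,np.array(X)),proj(T,np.array(X)))
u=np.array([np.cos(.155),-np.sin(.155),0]);O=np.array([.555,-.269,0])
for a,z in((23,0),(23,.04),(65,0),(65,.04),(-57,.012)):
    X=O+u*a/1000+[0,0,z];print(a,z,proj(S,X).round(1),proj(T,X).round(1))
cv2.imwrite('pics/s3.png',np.hstack([cv2.resize(q['img'][150:210,385:445,::-1],(400,400),interpolation=cv2.INTER_NEAREST) for q in(S,d)]))
```

```text
[425.1207483  195.24829932] [407 179  36  33 588]
[425.11413969 195.22316865] [407 179  36  33 587]
[408.94202887 175.74682376] [440.33772896 202.05094356]
[409.41244121 171.68823997] [441.57695347 200.70126474]
23 0 [414.5 190.8] [436.7 215.4]
23 0.04 [416.1 178.5] [440.4 211.6]
65 0 [404.7 180.5] [438.5 199.3]
65 0.04 [406.  168.2] [442.2 195.1]
-57 0.012 [434.9 208. ] [434.3 245.7]
```

View pics/s3.png

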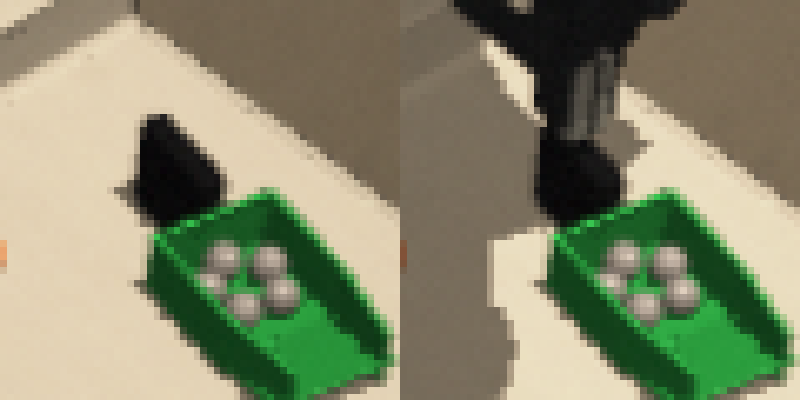

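Request:
jog_arm([
  [[0,0,0],0],
  [[0,0,0],0],
  [[0,0,0],0],
  [[0,0,0],0],
  [[0,0,0.007],0],
  [[0,0,0.007],0],
  [[0,0,0],0],
], gripper=1)

```text
time: 4.6
ee_pos: [0.6042, -0.2763, 0.0257]
tcp_rot: [0.997, -0.077, -0.001, -0.0]
contact_force: [-0.6, 0.5, -0.1]
finger_gap: 0.0854
gripper_force: 0.0
```

Request:
jog_arm([
  [[0,0,0],0],
  [[0,0,0],0],
  [[0,0,0],0],
  [[0,0,0],0],
  [[0,0,0],0],
  [[0,0,0],0],
], gripper=-1)

```text
time: 5.35
ee_pos: [0.6052, -0.277, 0.0271]
tcp_rot: [0.997, -0.078, 0.0, 0.0]
contact_force: [-0.2, 0.4, 2.3]
finger_gap: 0.0111
gripper_force: 21.9
```

Request:
jog_arm([
  [[0,0,-0.006],0],
  [[0,0,-0.004],0],
  [[0,0,0],0],
  [[0,0,0],0],
])

```text
time: 5.85
ee_pos: [0.6048, -0.2766, 0.0368]
tcp_rot: [0.997, -0.077, -0.0, -0.0]
contact_force: [0.2, 0.7, -2.8]
finger_gap: 0.0112
gripper_force: 21.5
```

```bash
cat >> h.py <<'E'
def view(name,*crops):
    from bench import bot
    I=[]
    for n,(x0,y0,x1,y1) in crops:
        d=bot.snapshot(n);pickle.dump(d,open(n+'_l.pkl','wb'));I.append(cv2.resize(d['img'][y0:y1,x0:x1,::-1],(int(400),int(400*(y1-y0)/(x1-x0))),interpolation=cv2.INTER_CUBIC))
    cv2.imwrite('pics/'+name,np.hstack(I))
E
python3 -c "
from h import *
from bench import bot
s=bot.read_state();print(s['contact_force'],s['ft_torque'],s['finger_gap'],s['gripper_force'])
d=bot.snapshot('scene');pickle.dump(d,open('s4.pkl','wb'));S=load('scene')
for q in(S,d):
  m,c,t=blob(mask(q,'green',(390,160,455,225)));print(c,t,cv2.approxPolyDP(cv2.convexHull(cv2.findNonZero(m)),2,True)[:,0].tolist())
"
```

```text
[ 0.18730652  0.71113576 -2.7558358 ] [-0.00886947 -0.0807629   0.01432664] 0.011171912133731225 21.506747603416443
[425.11413969 195.22316865] [407 179  36  33 587] [[442, 204], [426, 211], [407, 192], [408, 185], [426, 179], [441, 197]]
[425.23657718 192.94127517] [407 176  37  34 596] [[443, 201], [426, 208], [407, 190], [409, 181], [424, 176], [437, 188]]
```

Request:
jog_arm([
  [[0,0,0],0],
  [[0,0,0],0],
], gripper=-0.76)

```text
time: 6.15
ee_pos: [0.6048, -0.2766, 0.0367]
tcp_rot: [0.997, -0.078, -0.0, -0.0]
contact_force: [-0.8, -0.4, -1.4]
finger_gap: 0.0113
gripper_force: 21.5
```

Request:
jog_arm([
  [[0,0,0],0],
  [[0,0,0],0],
], gripper=-0.74)

```text
time: 6.4
ee_pos: [0.6049, -0.2767, 0.0368]
tcp_rot: [0.997, -0.078, -0.0, -0.0]
contact_force: [0.0, 0.4, -2.5]
finger_gap: 0.0117
gripper_force: 19.8
```

Request:
jog_arm([
  [[0,0,0],0],
  [[0,0,0],0],
], gripper=-0.735)

```text
time: 6.65
ee_pos: [0.6049, -0.2767, 0.0369]
tcp_rot: [0.997, -0.077, 0.0, 0.0]
contact_force: [0.5, -0.6, -1.2]
finger_gap: 0.0112
gripper_force: 15.1
```

Request:
jog_arm([
  [[0,0,0],0],
  [[0,0,0],0],
], gripper=-0.73)

```text
time: 6.9
ee_pos: [0.6049, -0.2767, 0.0368]
tcp_rot: [0.997, -0.078, -0.0, -0.0]
contact_force: [0.3, 0.3, -1.5]
finger_gap: 0.0119
gripper_force: 10.4
```

Request:
jog_arm([
  [[0,0,0],0],
  [[0,0,0],0],
], gripper=-0.725)

```text
time: 7.15
ee_pos: [0.6049, -0.2767, 0.0369]
tcp_rot: [0.997, -0.078, -0.0, 0.0]
contact_force: [-0.6, 0.3, -0.8]
finger_gap: 0.0118
gripper_force: 5.6
```

```bash
python3 -c "
from h import *
from bench import bot
s=bot.read_state();print(s['contact_force'],s['ft_torque'],s['finger_gap'],s['gripper_force'])
d=bot.snapshot('scene');S=load('s4')
for q in(S,d):
  m,c,t=blob(mask(q,'green',(390,160,455,225)));print(c,t,cv2.approxPolyDP(cv2.convexHull(cv2.findNonZero(m)),2,True)[:,0].tolist())
"
```

```text
[-0.63573848  0.3355212  -0.78391576] [ 0.02952889 -0.0211921   0.00191947] 0.01176337968692871 5.5602168291807175
[425.23657718 192.94127517] [407 176  37  34 596] [[443, 201], [426, 208], [407, 190], [409, 181], [424, 176], [437, 188]]
[423.88798701 193.875     ] [406 176  36  36 616] [[440, 205], [426, 211], [408, 193], [407, 183], [424, 176], [441, 198]]
```

Loosening the grip command in small steps lets the scoop pivot about the pads by gravity: the lip sagged back to the bench at about 6 N. So I can pour over the jar without tilting the tool. Re-gripping firmly and lifting.

Request:
jog_arm([
  [[0,0,0],0],
  [[0,0,0],0],
  [[0,0,-0.008],0],
  [[0,0,-0.018],0],
  [[0,0,-0.025],0],
  [[0,0,-0.025],0],
  [[0,0,-0.022],0],
  [[0,0,-0.012],0],
  [[0,0,-0.004],0],
  [[0,0,0],0],
], gripper=-0.9, newtons=30)

```text
time: 8.45
ee_pos: [0.6047, -0.2765, 0.1507]
tcp_rot: [0.997, -0.077, -0.0, -0.0]
contact_force: [-0.3, -0.3, -1.3]
finger_gap: 0.0106
gripper_force: 30.1
```

Request:
jog_arm([
  [[-0.003,-0.006,0],0],
  [[-0.007,-0.016,0],0],
  [[-0.01,-0.025,0],0],
  [[-0.01,-0.028,0],0],
  [[-0.01,-0.028,0],0],
  [[-0.01,-0.028,0],0],
  [[-0.01,-0.028,0],0],
  [[-0.01,-0.026,0],0],
  [[-0.008,-0.018,0],0],
  [[-0.006,-0.012,0],0],
])

```text
time: 9.7
ee_pos: [0.5545, -0.0496, 0.1507]
tcp_rot: [0.997, -0.077, -0.0, -0.0]
contact_force: [0.1, 0.1, -0.9]
finger_gap: 0.0108
gripper_force: 30.1
```

Request:
jog_arm([
  [[-0.005,-0.01,0],0],
  [[-0.003,-0.007,0],0],
  [[-0.002,-0.005,0],0],
  [[0,0,0],0],
  [[0,0,0],0],
])

```text
time: 10.32
ee_pos: [0.5489, -0.0286, 0.1509]
tcp_rot: [0.997, -0.078, 0.0, 0.0]
contact_force: [0.1, 0.0, -0.6]
finger_gap: 0.0105
gripper_force: 30.1
```

```bash
python3 -c "
from h import *
delta([.5484,-.028,.112],-.155)
view('p1.png',('scene',(310,170,430,290)),('top',(290,190,390,290)))"
```

```text
t 10.32 p [ 0.5489 -0.0286  0.1509] yaw -0.156 gap 0.0105 q [-0.13  0.48  0.13  2.07 -0.1   0.6  -1.65]
 turn first -0.001 then shift -0.0005 -0.0005 0.0389
```

View pics/p1.png

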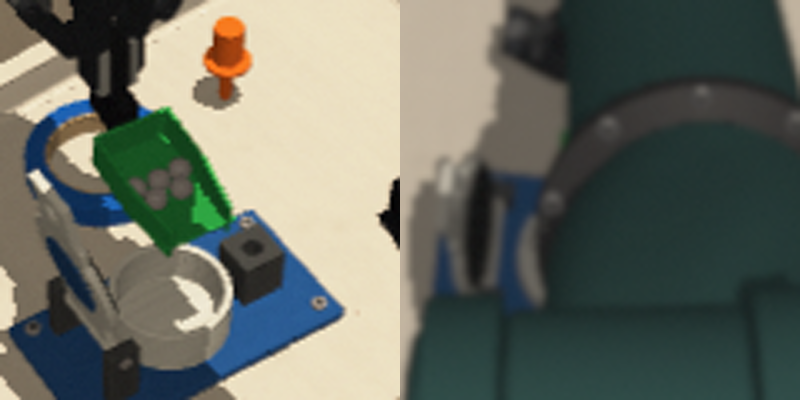

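The crop shows the scoop with all five balls, tilted slightly, above the jar; the lid at its left and the post free.

Request:
jog_arm([
  [[0,0,0.01],0],
  [[0,0,0.015],0],
  [[0,0,0.01],0],
  [[0,0,0.004],0],
  [[0,0,0],0],
])

```text
time: 11.05
ee_pos: [0.5485, -0.028, 0.1113]
tcp_rot: [0.997, -0.078, -0.0, 0.0]
contact_force: [-0.2, 0.9, -2.3]
finger_gap: 0.0108
gripper_force: 30.1
```

Request:
jog_arm([
  [[0,0,0],0],
  [[0,0,0],0],
], gripper=-0.73, newtons=20)

```text
time: 11.3
ee_pos: [0.549, -0.028, 0.1123]
tcp_rot: [0.997, -0.078, 0.0, -0.0]
contact_force: [0.8, -0.5, -1.4]
finger_gap: 0.0118
gripper_force: 10.2
```

Request:
jog_arm([
  [[0,0,0],0],
  [[0,0,0],0],
], gripper=-0.725)

```text
time: 11.55
ee_pos: [0.5487, -0.028, 0.112]
tcp_rot: [0.997, -0.077, 0.0, -0.0]
contact_force: [-0.9, 0.0, -0.8]
finger_gap: 0.0119
gripper_force: 5.0
```

```bash
cat >> h.py <<'E'
def tilt(P,yaw=-.155):
    # fit scoop tilt: bottom-of-image green lip corners vs predicted for tilt
    from bench import bot
    d=bot.snapshot('scene');pickle.dump(d,open('t.pkl','wb'))
    m,c,s=blob(mask(d,'green',(300,150,430,300)));print('green',c.round(1),s)
    for k in(7,15,25,35,45,55):
        a=np.radians(k);v=np.array([-(107*np.cos(a)-20*np.sin(a)),0,-(107*np.sin(a)+20*np.cos(a))])/1000
        w=np.array([-(100*np.cos(a)-12*np.sin(a)),0,0])
        X=np.array(P)+[v[0]*np.cos(yaw),v[0]*np.sin(yaw),v[2]];print(k,'lip px',proj(d,X).round(0),end='; ')
    h=cv2.findNonZero(m)[:,0];print('\nlowest green',h[h[:,1].argmax()],'rightmost',h[h[:,0].argmax()])
E
python3 -c "
from h import *
delta([.5484,-.028,.112],-.155)
tilt([.5484,-.028,.118])"
```

```text
t 11.55 p [ 0.5487 -0.028   0.112 ] yaw -0.155 gap 0.0119 q [-0.11  0.54  0.11  2.09 -0.12  0.52 -1.64]
 turn first -0.0 then shift -0.0003 0.0001 0.0
green [351.2 236.7] [333 217  38  45 822]
7 lip px [369. 254.]; 15 lip px [367. 256.]; 25 lip px [364. 258.]; 35 lip px [361. 259.]; 45 lip px [357. 258.]; 55 lip px [353. 255.]; 
lowest green [350 261] rightmost [370 250]
```

Request:
jog_arm([
  [[0,0,0],0],
  [[0,0,0],0],
  [[0,0,0],0],
])

```text
time: 11.98
ee_pos: [0.5488, -0.028, 0.1119]
tcp_rot: [0.997, -0.078, 0.0, -0.0]
contact_force: [-0.0, -0.2, -0.8]
finger_gap: 0.0119
gripper_force: 5.0
```

```bash
python3 -c "
from h import *
tilt([.5484,-.028,.118])
view('p2.png',('scene',(315,180,405,290)),('top',(300,190,390,300)))"
```

```text
green [352.1 238.4] [ 333  217   38   45 1009]
7 lip px [369. 254.]; 15 lip px [367. 256.]; 25 lip px [364. 258.]; 35 lip px [361. 259.]; 45 lip px [357. 258.]; 55 lip px [353. 255.]; 
lowest green [350 261] rightmost [370 250]
```

View pics/p2.png

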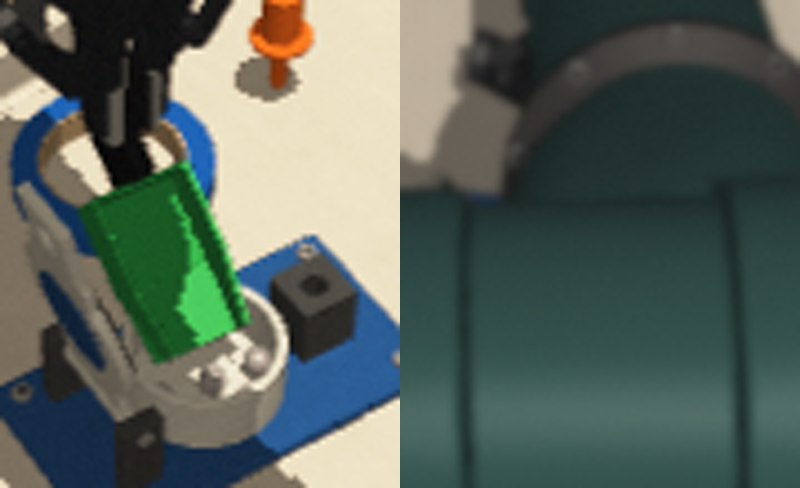

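The scoop is tipped well beyond 35°, empty, and balls lie in the jar (two seen at (215,378) and (258,360) of the left crop). Now gripping firmly and carrying the scoop back.

Request:
jog_arm([
  [[0,0,0],0],
  [[0,0,0],0],
  [[0,0,-0.012],0],
  [[0,0,-0.02],0],
  [[0.005,0.01,-0.02],0],
  [[0.008,0.02,-0.008],0],
  [[0.013,0.032,0],0],
  [[0.015,0.037,0],0],
  [[0.015,0.037,0],0],
  [[0.015,0.037,0],0],
], gripper=-0.9)

```text
time: 13.38
ee_pos: [0.5918, -0.2127, 0.1717]
tcp_rot: [0.997, -0.078, -0.0, 0.0]
contact_force: [0.5, 0.7, -2.1]
finger_gap: 0.0108
gripper_force: 21.4
```

Request:
jog_arm([
  [[0.013,0.034,0],0],
  [[0.008,0.02,0],0],
  [[0.002,0.01,0.01],0],
  [[0,0,0.02],0],
  [[0,0,0.03],0],
  [[0,0,0.02],0],
  [[0,0,0],0],
])

```text
time: 14.25
ee_pos: [0.6032, -0.2744, 0.0892]
tcp_rot: [0.997, -0.077, -0.003, -0.001]
contact_force: [1.0, -0.3, -1.4]
finger_gap: 0.011
gripper_force: 21.3
```

Run:
```python
from h import *
from bench import bot
delta([.605,-.277,.1],-.155)
d=bot.snapshot('scene');pickle.dump(d,open('s6.pkl','wb'))
j=cv2.resize(d['img'][225:305,310:420,::-1],(550,400),interpolation=cv2.INTER_CUBIC);cv2.imwrite('pics/jar.png',j)
m,c,s=blob(mask(d,'green',(380,120,470,240)));print('green',c,s)
```

```text
t 14.25 p [ 0.6032 -0.2744  0.0892] yaw -0.153 gap 0.011 q [ 0.28  0.68  0.11  1.84 -0.12  0.63 -1.26]
 turn first 0.002 then shift 0.0022 0.0023 -0.0108
green [418.80074257 180.62376238] [402 161  34  41 808]
```

Request:
jog_arm([
  [[0,0,0.006],0],
  [[0,0,0.007],0],
  [[0,0,0.007],0],
  [[0,0,0.007],0],
  [[0,0,0.006],0],
  [[0,0,0],0],
], gripper=-0.735)

```text
time: 15.05
ee_pos: [0.6043, -0.2766, 0.0583]
tcp_rot: [0.997, -0.078, -0.001, -0.0]
contact_force: [1.7, -1.2, 1.4]
finger_gap: 0.0113
gripper_force: 14.2
```

Request:
jog_arm([
  [[0,0,0.006],0],
  [[0,0,0.006],0],
  [[0,0,0.006],0],
  [[0,0,0.004],0],
  [[0,0,0.003],0],
  [[0,0,0],0],
  [[0,0,0],0],
])

```text
time: 15.92
ee_pos: [0.6043, -0.2765, 0.0333]
tcp_rot: [0.997, -0.078, -0.001, -0.0]
contact_force: [0.5, 0.1, -0.3]
finger_gap: 0.0117
gripper_force: 14.6
```

Run:
```python
from h import *
from bench import bot
delta([.605,-.277,.027],-.155)
d=bot.snapshot('scene')
for q in(load('scene'),d):
  m,c,s=blob(mask(q,'green',(380,120,470,240)));print('green',c,s,cv2.approxPolyDP(cv2.convexHull(cv2.findNonZero(m)),2,True)[:,0].tolist())
```

```text
t 15.93 p [ 0.6043 -0.2765  0.0333] yaw -0.155 gap 0.0117 q [ 0.3   0.76  0.1   1.86 -0.13  0.54 -1.25]
 turn first -0.0 then shift 0.0007 0.0004 0.0063
green [425.11413969 195.22316865] [407 179  36  33 587] [[442, 204], [426, 211], [407, 192], [408, 185], [426, 179], [441, 197]]
green [423.31746032 193.77248677] [406 177  36  35 756] [[440, 205], [424, 210], [406, 191], [408, 182], [424, 177], [441, 199]]
```

Nearly flat; pressing the last few millimetres, then opening.

Request:
jog_arm([
  [[0,0,0.003],0],
  [[0,0,0.003],0],
  [[0,0,0.002],0],
  [[0,0,0],0],
  [[0,0,0],0],
])

```text
time: 16.6
ee_pos: [0.6067, -0.277, 0.0276]
tcp_rot: [0.997, -0.077, 0.002, 0.0]
contact_force: [0.7, -0.0, 10.4]
finger_gap: 0.0114
gripper_force: 15.6
```

Request:
jog_arm([
  [[0,0,0],0],
  [[0,0,0],0],
  [[0,0,0],0],
  [[0,0,-0.02],0],
  [[0,0,-0.04],0],
  [[0,0,-0.05],0],
  [[0,0,-0.03],0],
], gripper=0.3)

```text
time: 17.48
ee_pos: [0.606, -0.2774, 0.17]
tcp_rot: [0.997, -0.078, 0.002, 0.001]
contact_force: [0.5, 0.4, -0.5]
finger_gap: 0.0555
gripper_force: 0.0
```

Run:
```python
from h import *
from bench import bot
delta([.605,-.277,.027],-.155)
d=bot.snapshot('scene');pickle.dump(d,open('s7.pkl','wb'))
for q in(load('scene'),d):
  m,c,s=blob(mask(q,'green',(380,120,470,240)));print('green',c,s,cv2.approxPolyDP(cv2.convexHull(cv2.findNonZero(m)),2,True)[:,0].tolist())
a=cv2.resize(d['img'][155:235,380:490,::-1],(400,291),interpolation=cv2.INTER_CUBIC)
b=cv2.resize(d['img'][215:310,300:420,::-1],(400,317),interpolation=cv2.INTER_CUBIC)
cv2.imwrite('pics/p3.png',np.vstack([a,b]))
# lid tip
T=load('top')
```

```text
t 17.48 p [ 0.606  -0.2774  0.17  ] yaw -0.156 gap 0.0555 q [ 0.27  0.58  0.14  1.8  -0.11  0.77 -1.27]
 turn first -0.001 then shift -0.0011 -0.0003 0.143
green [425.11413969 195.22316865] [407 179  36  33 587] [[442, 204], [426, 211], [407, 192], [408, 185], [426, 179], [441, 197]]
green [423.14925373 193.91180461] [406 178  36  34 737] [[440, 205], [426, 211], [406, 192], [407, 183], [424, 178], [439, 195]]
```

View pics/p3.png

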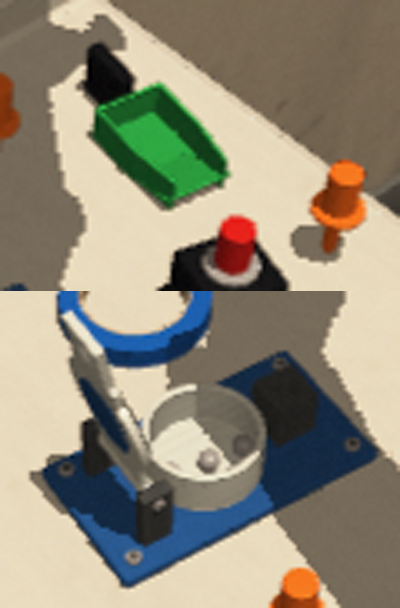

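The crops show the empty scoop standing upright flat on the bench (upper), and the jar with balls inside (two visible at (208,460), (243,445), the rest hidden by the near wall), lid leaning back. Now the hood clearance and a numeric ball check.

Run:
```python
from h import *
from bench import bot
T=load('top');S=load('scene')
for uv in((242,250),(242,175),(225,97),(240,110)):print(uv,[plane(T,uv,z).round(3) for z in(.141,.283,.425)])
for uv in((278,240),(265,265),(190,100),(240,160)):print('S',uv,[plane(S,uv,z).round(3) for z in(.141,.283)])
print('lid tip corners',[tri(S,L(*a),T,Rr(*b)) for a,b in(((63,44),(447,128)),((82,40),(447,66)))])
d=bot.snapshot('top');
C=np.array([.4743,-.0165,.02]);c=proj(d,C);print('jar floor px',c)
g=cv2.cvtColor(d['img'],cv2.COLOR_RGB2GRAY);x,y=c.round().astype(int)
g0=cv2.cvtColor(T['img'],cv2.COLOR_RGB2GRAY)
print(g[y-14:y+15,x-14:x+15:1][::1]//10)
```

```text
(242, 250) [array([0.468, 0.194, 0.141]), array([0.443, 0.178, 0.283]), array([0.419, 0.161, 0.425])]
(242, 175) [array([0.639, 0.197, 0.141]), array([0.595, 0.18 , 0.283]), array([0.551, 0.164, 0.425])]
(225, 97) [array([0.827, 0.24 , 0.141]), array([0.761, 0.218, 0.283]), array([0.695, 0.196, 0.425])]
(240, 110) [array([0.795, 0.205, 0.141]), array([0.733, 0.187, 0.283]), array([0.67 , 0.169, 0.425])]
S (278, 240) [array([0.545, 0.131, 0.141]), array([0.435, 0.19 , 0.283])]
S (265, 265) [array([0.51 , 0.183, 0.141]), array([0.406, 0.233, 0.283])]
S (190, 100) [array([1.054, 0.043, 0.141]), array([0.853, 0.118, 0.283])]
S (240, 160) [array([0.787, 0.065, 0.141]), array([0.634, 0.136, 0.283])]
lid tip corners [(array([0.46649805, 0.07477619, 0.21455083]), np.float64(0.012205888272917968)), (array([0.49896849, 0.06157637, 0.18563195]), np.float64(0.006565440818460704))]
jar floor px [335.16691714 255.48926213]
[[ 8  8  8 10 13 15 16 15 14 13 13 13 14 14 14 14 13 13 12 12 13 14 14 12
  10  7  6  5  4]
 [ 8  8 10 13 16 16 15 14 14 14 15 16 17 18 18 18 17 16 15 14 13 11 11 10
   9  9  7 
[... 1791 characters left out ...]
7 19 20 19 17 17 17 16 13 11 10  9  9
   9  9  9  9  8]
 [10 12 16 18 18 16 14 13 13 13 14 16 19 19 18 15 14 14 13 11 10 10 10 10
  10 10 10  9  7]
 [ 9 10 13 16 17 16 14 13 13 14 14 16 19 19 16 13 13 13 12 10 10 10 10 10
  10 10  9  8  6]
 [ 8  9 11 13 16 17 16 15 14 14 14 15 18 17 15 13 13 13 12 10 10 10 10 10
  10  9  8  7  5]
 [ 8  8  9 10 13 15 17 17 16 15 14 14 16 16 14 13 13 14 13 11 10 10 10 10
   9  8  7  5  5]
 [ 8  8  8  9 10 12 15 16 17 17 16 16 16 16 15 14 15 15 15 14 12 11 10  9
   8  6  5  5  4]
 [ 8  8  8  8  9 10 11 13 14 16 17 17 17 17 17 16 17 17 17 16 14 12  9  8
   6  5  5  4  4]
 [ 8  8  8  8  8  9  9 10 11 13 14 15 15 15 16 16 16 15 15 14 12 10  8  6
   5  5  4  4  4]]
```

Four balls are clear in the top view's jar and a fifth faint one is in shadow. The hood mouth is near y≈0.18, so I'll start the lid with the rear finger of a half-open gripper (staying clear), then finish with shut fingers.

```bash
cat >> h.py <<'E'
MO=np.array([.4743,-.0165]);MY=np.array([.1006,.9949]);MX=np.array([.9949,-.1006])
def mill(y,z,x=0): p=MO+MY*y+MX*x;return [p[0],p[1],z]
E
python3 -c "
from h import *
delta(mill(.090,.27),-.155);print(mill(.09,.27))"
```

```text
t 17.57 p [ 0.6078 -0.2783  0.1716] yaw -0.156 gap 0.0557 q [ 0.27  0.58  0.14  1.8  -0.11  0.77 -1.27]
 turn first -0.001 then shift -0.1772 -0.3279 -0.0984
[np.float64(0.483354), np.float64(0.073041), 0.27]
```

Request:
jog_arm([
  [[0,0,-0.05],-0.055],
  [[0,0,-0.048],0],
  [[-0.0199,-0.0421,0],0],
  [[-0.0199,-0.0421,0],0],
  [[-0.0199,-0.0421,0],0],
  [[-0.0199,-0.0421,0],0],
  [[-0.0199,-0.0421,0],0],
  [[-0.0199,-0.0421,0],0],
  [[-0.0199,-0.0421,0],0],
  [[-0.0199,-0.0421,0],0],
])

```text
time: 18.82
ee_pos: [0.479, 0.0755, 0.2638]
tcp_rot: [0.999, -0.05, -0.0, 0.0]
contact_force: [-0.5, -0.5, 0.1]
finger_gap: 0.0555
gripper_force: 0.0
```

```bash
python3 -c "
from h import *
delta(mill(.090,.155),-.101)"
```

```text
t 18.82 p [0.479  0.0755 0.2638] yaw -0.1 gap 0.0555 q [-0.28  0.24  0.04  2.1  -0.01  0.81 -1.91]
 turn first 0.001 then shift 0.0046 0.002 0.1088
```

Request:
jog_arm([
  [[0.004,0.002,0.02],0],
  [[0,0,0.03],0],
  [[0,0,0.03],0],
  [[0,0,0.028],0],
  [[0,0,0],0],
])

```text
time: 19.45
ee_pos: [0.4819, 0.0715, 0.1543]
tcp_rot: [0.999, -0.05, -0.003, 0.001]
contact_force: [0.3, -0.8, -0.0]
finger_gap: 0.0556
gripper_force: 0.0
```

Request:
jog_arm([
  [[0,0.01,0],0],
  [[0,0.012,0],0],
  [[0,0.012,0],0],
  [[0,0.012,0],0],
  [[0,0.012,0],0],
  [[0,0.012,0],0],
  [[0,0.012,0],0],
  [[0,0.008,0],0],
  [[0,0,0],0],
])

```text
time: 20.58
ee_pos: [0.4744, -0.0188, 0.1557]
tcp_rot: [0.999, -0.051, -0.0, 0.0]
contact_force: [-0.2, 0.3, 0.9]
finger_gap: 0.0554
gripper_force: 0.0
```

```bash
python3 -c "
from h import *
from bench import bot
delta(mill(.0,.155),-.101)
d=bot.snapshot('scene');pickle.dump(d,open('s8.pkl','wb'))
S=load('scene')
# blue disc on lid underside side: lid's bright pixels
for q in (S,d):
  h=cv2.cvtColor(q['img'],cv2.COLOR_RGB2HSV)
  print([ (np.array(proj(q,np.array(mill(56e-3-.135*np.cos(a)+.0,.048+.135*np.sin(a)))))).round(0).tolist() for a in (1.79,1.57,1.25,1.0)])
  print(q['img'][215:275:4,315:375:4].mean(2).astype(int))
"
```

```text
t 20.57 p [ 0.4744 -0.0188  0.1557] yaw -0.102 gap 0.0554 q [-0.08  0.39  0.03  2.22 -0.02  0.53 -1.7 ]
 turn first -0.001 then shift -0.0004 -0.0023 0.0007
[[323.0, 230.0], [337.0, 222.0], [356.0, 216.0], [369.0, 215.0]]
[[207  96 113 203 204 206 207 205 206 205  64  94 144 203 204]
 [207  95 109 206 204 203 205 205 205 205 188  96 147 205 203]
 [205 168 153 163 205 203 204 206 205 203  95  95 160 207 206]
 [208  64 211 107  97 154 190 181 125  97  94  47 205 209 206]
 [205 206  90 216  92  93  96  97  93  65  49 183 206 205 207]
 [207 196  79  88 112  46  48  52  50  99 204 205 206 206 205]
 [207 204  78  78 125 207 206 206 206 206 206 206 206 207 115]
 [207 206 123  52 106 205 206 206 206 205 207 213 207 125  85]
 [206 207 206  30  70 126 207 207 209 118 120 122 116 107 154]
 [205 205 206 129  32 171 116 205 112 120 125 118 114 102  92]
 [204 206 185  33  32  40 200 209 116 205 213 208 213 209  88]
 [203 202 185  30  82  30 114 139 200 207 212 209 212 211 216]
 [199 197  72  29  35  78  79 141 213 208 213 210 215 217 213]
 [ 38  37  39  29  29  88  80  90 119 207 215 216 211 213 2
[... 378 characters left out ...]
0 218]
 [195 109  44  44  50 100 104 101 104 104 106 198 217 218 219]
 [108 107 106  85  55 101  41  40 101 104 111 217 218 218 217]
 [108 109 107 107 109  74  39  41  52 102 121 197 109 214 125]
 [109 108 107 106 107  62  40  38  40 100 123 111 111  70  64]
 [108 108 108 107 105  88  39  37  38 104 121 107 108 104 106]
 [107 109 107 107  57 105  38  38  39  94 113 106 106  99  97]
 [107 108  97  34  53 131  66  40  37 107 114 106 111 109  98]
 [216 123  95  32 197 127 103  87 102 105 106 109 111 111  78]
 [107 105  40  32  41 200 103 102 103 103 111 103  76 115  77]
 [ 93  46  43  40  30  98 132 105  95  96 114 104  82 111  98]
 [ 84  94  94  94  43  44 139 109  94 103 106 120 118 105 105]]
```

Request:
jog_arm([
  [[0,-0.006,-0.01],0],
  [[0,0,-0.04],0],
  [[0,0,-0.045],0],
  [[0,-0.02,0],0],
  [[0,-0.02,0],0],
  [[0,-0.02,0],0],
  [[0,0,0],0],
  [[0,0,0],0],
], gripper=0.3)

```text
time: 21.62
ee_pos: [0.4814, 0.0476, 0.2511]
tcp_rot: [0.999, -0.05, 0.0, 0.0]
contact_force: [-0.2, 0.4, 0.8]
finger_gap: 0.0552
gripper_force: 0.0
```

Request:
jog_arm([
  [[0,0,0],0],
  [[0,0,0],0],
  [[0,0,0.02],0],
  [[0,0,0.03],0],
  [[0,0,0.03],0],
  [[0,0,0.023],0],
  [[0,0,0],0],
], gripper=-1)

```text
time: 22.5
ee_pos: [0.4803, 0.0474, 0.1465]
tcp_rot: [0.999, -0.05, -0.002, 0.001]
contact_force: [-0.0, -0.5, -0.2]
finger_gap: -0.0002
gripper_force: 0.0
```

```bash
python3 -c "
from h import *
delta(mill(.065,.145),-.101)
p=None
for a in (1.35,1.15,1.0,.85,.7,.55,.4,.3,.2,.1,.06):
  y=56-85*np.cos(a)+3*np.sin(a)+15;z=48+85*np.sin(a)+3*np.cos(a)+14
  print(a,round(y,1),round(z,1),None if p is None else (round(p[0]-y,1),round(p[1]-z,1)));p=(y,z)
"
```

```text
t 22.5 p [0.4803 0.0474 0.1465] yaw -0.101 gap -0.0002 q [-0.2   0.41  0.01  2.21 -0.01  0.52 -1.86]
 turn first 0.0 then shift 0.0005 -0.0008 0.0015
1.35 55.3 145.6 None
1.15 39.0 140.8 (np.float64(16.3), np.float64(4.8))
1.0 27.6 135.1 (np.float64(11.4), np.float64(5.7))
0.85 17.2 127.8 (np.float64(10.4), np.float64(7.3))
0.7 7.9 119.1 (np.float64(9.2), np.float64(8.8))
0.55 0.1 109.0 (np.float64(7.8), np.float64(10.1))
0.4 -6.1 97.9 (np.float64(6.2), np.float64(11.1))
0.3 -9.3 90.0 (np.float64(3.2), np.float64(7.9))
0.2 -11.7 81.8 (np.float64(2.4), np.float64(8.2))
0.1 -13.3 73.5 (np.float64(1.6), np.float64(8.4))
0.06 -13.7 70.1 (np.float64(0.4), np.float64(3.4))
```

Request:
jog_arm([
  [[0,0.01,0.001],0],
  [[0,0.008,0.002],0],
  [[0,0.008,0.003],0],
  [[0,0.0115,0.006],0],
  [[0,0.0105,0.007],0],
  [[0,0.009,0.009],0],
  [[0,0.008,0.01],0],
  [[0,0.006,0.011],0],
  [[0,0.003,0.008],0],
  [[0,0,0],0],
])

```text
time: 23.75
ee_pos: [0.4733, -0.0257, 0.0899]
tcp_rot: [0.999, -0.05, -0.001, 0.0]
contact_force: [0.5, -0.6, -0.6]
finger_gap: 0.0
gripper_force: 0.0
```

Request:
jog_arm([
  [[0,0.0025,0.008],0],
  [[0,0.0015,0.007],0],
  [[0,0,0.002],0],
  [[0,0,0],0],
])

```text
time: 24.25
ee_pos: [0.4736, -0.0294, 0.0736]
tcp_rot: [0.999, -0.05, -0.0, -0.0]
contact_force: [-1.2, 0.2, 0.3]
finger_gap: -0.0001
gripper_force: 0.0
```

```bash
python3 -c "
from h import *
delta(mill(-.0137,.070),-.101)"
```

```text
t 24.25 p [ 0.4736 -0.0294  0.0736] yaw -0.1 gap -0.0001 q [-0.03  0.54 -0.    2.27  0.    0.33 -1.71]
 turn first 0.001 then shift -0.0006 0.0008 0.0036
```

Request:
jog_arm([
  [[0,0,0.003],0],
  [[0,0,0.003],0],
  [[0,0,0],0],
])

```text
time: 24.62
ee_pos: [0.4738, -0.0295, 0.0677]
tcp_rot: [0.999, -0.05, -0.0, -0.0]
contact_force: [0.4, 0.2, -0.4]
finger_gap: 0.0001
gripper_force: 0.0
```

Request:
jog_arm([
  [[0,0,0.003],0],
  [[0,0,0.002],0],
  [[0,0,0],0],
])

```text
time: 25.0
ee_pos: [0.4737, -0.0295, 0.0626]
tcp_rot: [0.999, -0.05, -0.0, -0.0]
contact_force: [0.0, 0.4, -0.4]
finger_gap: -0.0003
gripper_force: 0.0
```

Request:
jog_arm([
  [[0,0,0.002],0],
  [[0,0,0.002],0],
  [[0,0,0],0],
])

```text
time: 25.38
ee_pos: [0.4737, -0.0295, 0.0587]
tcp_rot: [0.999, -0.05, -0.0, -0.0]
contact_force: [-0.0, -0.1, -1.0]
finger_gap: 0.0003
gripper_force: 0.0
```

Request:
jog_arm([
  [[0,0,0.002],0],
  [[0,0,0.001],0],
  [[0,0,0],0],
])

```text
time: 25.75
ee_pos: [0.4738, -0.0295, 0.0557]
tcp_rot: [0.999, -0.05, -0.0, -0.0]
contact_force: [-0.5, -0.2, 0.0]
finger_gap: 0.0
gripper_force: 0.1
```

```bash
python3 -c "
from h import *
from bench import bot
d=bot.snapshot('scene');pickle.dump(d,open('s9.pkl','wb'))
for a in (1.3,1.0,.6,.4,.2,.06): print(a,[proj(d,np.array(mill(.056-r*np.cos(a),.051+r*np.sin(a),x))).round(0).tolist() for r,x in((.135,-.018),(.135,.018),(.118,0))])
h=cv2.cvtColor(d['img'],cv2.COLOR_RGB2GRAY)
print(h[205:275:3,325:415:3]//10)
"
```

```text
1.3 [[359.0, 221.0], [348.0, 209.0], [351.0, 222.0]]
1.0 [[375.0, 219.0], [364.0, 208.0], [365.0, 221.0]]
0.6 [[390.0, 224.0], [379.0, 213.0], [379.0, 225.0]]
0.4 [[395.0, 230.0], [384.0, 219.0], [383.0, 230.0]]
0.2 [[397.0, 237.0], [387.0, 226.0], [385.0, 236.0]]
0.06 [[397.0, 242.0], [387.0, 231.0], [385.0, 240.0]]
[[ 9  9 13 13  9  9 10 12  7  1  1  2  2  2  1  1  1  1  1  1  1  3  7 18
  22 22 22 22 22 22]
 [ 9 13 10 11 10 11 10  9  7  1  1  1  1  1  2  2  2  1  1  1  1  5  3  3
  17 22 22 22 23 23]
 [18 10 14 22 22 22 22 22 17  1  1  1  1  2  2  1  1  1  1  1  2  7  3  2
  20 22 22 22 22 22]
 [ 9 22 22 22 22 22 22 22  2  1  1  1  1  1  1  1  2  1  1  1  2  3  2 14
  22 22 22 22 22 22]
 [17 22 22 22 22 22 23 22  2  3  2  2  1  1  1  1  2  1  1  2  3  2  5 22
  22 22 22 22 22 22]
 [21 22 22 22 22 22 22 22  4  2  2  1  1  2  1  1  1  1  1 20  3  2 22 23
  22 22 22 22 22 22]
 [ 9 22 22 22 22 22 22  4  4  1  1  1  1  1  1  1  1  1  3  6  2 16 22 22
  22 22 22 22 22 22]
 [ 9  9 14 21 19  1  4  4  4  6  6  1  1  1  1  1  1  1  2  2  8 22 22 22
  22 22 22 22 22 22]
 [ 5  9  4  4  4  3  
[... 799 characters left out ...]
3  4  4  4  5
   8  8  8 23 22 22]
 [ 3  4  6  6 12 12 12 11  7  4  4  4  4  4  4  5 12 12 13  3  4  4  4  7
   8  8  8  9 22 23]
 [ 3  3 12 11 12 12 12 12 12  5  4  4  4  4  5 12 12 12 17  3  4  7  8  8
   8  8 10 15 11 22]
 [ 3  3  7 12 11 12 12 12 12 12 12 10 12 12 12 12 12 11  9  8  8  8  8  8
   8  8  8 12  8 10]
 [ 3  3  3 10 12 11 12 12 12 12 12 12 12 12 12 12 11 11 10  8  8  8  8  8
   8  8  8  8  7 16]
 [ 3  3  3  4 11 12 12 12 12 13 11 11 11 11 11 12 11 10  8  8  8  8  8  8
   8  8  7  9 22 22]
 [ 4  3  4  4  4 11 11 12  7 11 11 12 12 12 11 11 10 10  8  8  8  8  8  8
   7  9 22 22 22 22]
 [ 3  4  4  4  4  6  6  3  3  9 11 11 11 11 11 11 10  5  4  4  8  8  7  7
  22 22 23 23 22 22]]
```

Request:
jog_arm([
  [[0,0,0.002],0],
  [[0,0,0.002],0],
  [[0,0,0],0],
])

```text
time: 26.18
ee_pos: [0.4737, -0.0295, 0.0516]
tcp_rot: [0.999, -0.05, -0.0, -0.0]
contact_force: [-0.4, -1.4, -0.1]
finger_gap: -0.0002
gripper_force: 0.0
```

Request:
jog_arm([
  [[0,0,0.002],0],
  [[0,0,0.002],0],
  [[0,0,0],0],
])

```text
time: 26.55
ee_pos: [0.4738, -0.0297, 0.0478]
tcp_rot: [0.999, -0.05, -0.0, 0.0]
contact_force: [0.5, -1.3, 2.7]
finger_gap: 0.0
gripper_force: 0.8
```

Request:
jog_arm([
  [[0,0,0.002],0],
  [[0,0,0.001],0],
  [[0,0,0],0],
])

```text
time: 26.92
ee_pos: [0.474, -0.03, 0.0454]
tcp_rot: [0.999, -0.05, 0.0, 0.0]
contact_force: [-1.4, -2.0, 9.9]
finger_gap: -0.0001
gripper_force: 5.1
```

Request:
jog_arm([
  [[0,0,0.002],0],
  [[0,0,0.001],0],
  [[0,0,0],0],
])

```text
time: 27.3
ee_pos: [0.4741, -0.03, 0.0429]
tcp_rot: [0.999, -0.05, 0.0, 0.0]
contact_force: [-1.4, -2.5, 15.7]
finger_gap: -0.0002
gripper_force: 7.9
```

```bash
python3 -c "
from h import *
from bench import bot
d=bot.snapshot('scene');pickle.dump(d,open('s10.pkl','wb'))
h=cv2.cvtColor(d['img'],cv2.COLOR_RGB2GRAY)
print(h[226:258:1,370:402]//10)
"
```

```text
[[ 1  1  1 ... 22 22 23]
 [ 2  1  1 ... 22 23 23]
 [ 1  1  1 ... 23 22 23]
 ...
 [ 4  4  4 ...  8  8  8]
 [ 4  4  4 ...  8  8  8]
 [ 4  4  6 ...  8  9  9]]
```

Request:
jog_arm([
  [[0,0,-0.01],0],
  [[0,0,-0.03],0],
  [[0,0,-0.05],0],
  [[0,0,-0.05],0],
  [[0,0.03,0],0],
  [[0,0.04,0],0],
  [[0,0.04,0],0],
  [[0,0,0],0],
])

```text
time: 28.35
ee_pos: [0.462, -0.142, 0.1818]
tcp_rot: [0.999, -0.053, -0.0, 0.001]
contact_force: [0.8, 0.9, 0.4]
finger_gap: 0.0
gripper_force: 0.0
```

Run:
```python
from h import *
from bench import bot
S,T=load('scene'),load('top')
m,b,_=blob(mask(T,'red',(395,255,440,300)));print([plane(T,b,z).round(4) for z in(.06,.07,.074)])
m,a,_=blob(mask(S,'red',(420,200,470,250)));
ys,xs=np.nonzero(m);top=(ys<ys.min()+8);print('top disc',xs[top].mean(),ys[top].mean(),plane(S,(xs[top].mean(),ys.min()+4),.074),'x',xs.min(),xs.max(),'y',ys.min(),ys.max())
# block corners from c1 crop: top face corners
l=lambda x,y:(x/4+390-.4,y/4+155-.4); r=lambda x,y:((x-400)/4+385-.4,y/4+185-.4)
for A,z in(((152,285),.04),((272,310),.04),((190,340),.04)):print(plane(S,l(*A),z).round(4))
C=[plane(T,r(*p),.04) for p in((484,304),(572,327),(555,400),(466,390))];print(np.round(C,4),np.mean(C,0))
d=bot.snapshot('scene');g=cv2.cvtColor(d['img'],cv2.COLOR_RGB2GRAY)
for row in g[226:258:1,370:402]//10:print(' '.join('%2d'%v for v in row))
for a in(.2,.12,.06,0):print(a,[proj(d,np.array(mill(.056-r*np.cos(a),.051+r*np.sin(a),x))).round(1).tolist() for r,x in((.135,-.018),(.135,.018),(.118,0))])
delta([.427,-.209,.15],-.101)
```

```text
[array([ 0.4282, -0.2087,  0.06  ]), array([ 0.4269, -0.2067,  0.07  ]), array([ 0.4263, -0.2059,  0.074 ])]
top disc 445.1774193548387 218.40322580645162 [ 0.42388702 -0.20563354  0.074     ] x 440 449 y 215 229
[ 0.4529 -0.1879  0.04  ]
[ 0.3996 -0.225   0.04  ]
[ 0.412  -0.1758  0.04  ]
[[ 0.4579 -0.1834  0.04  ]
 [ 0.4439 -0.2354  0.04  ]
 [ 0.4003 -0.2234  0.04  ]
 [ 0.4066 -0.1708  0.04  ]] [ 0.42717321 -0.20325217  0.04      ]
10 10 10 10 10 10 10 10 10 10 10 10 10 10 10 10 10 10 10 10 10 10 10 10 10 10 10 11 10 10 15 19
10 11 10 10 10 10 10 10 10 10 10 10 10 10 10 10 10 10 10 10 10 10 10 10 10 10 10 10 11 10 10 10
10 10 10 10 11 11 11 10 10 10 10 10 10 10 10 10 10 11 10 10 10 10 10 10 11 10 10 10 10 10 10 10
10 11 10 10 10 10 10 10 10 10 10 10 10 10 10 10 10 10 10 11 10 10 10 10 10 11 10 10 11 10 10 11
10 10 10 10 10 10 10 11 10 10 10 10 10 10 10 10 10 11 10 10 10 10 10 10 10 10 11 11 11 10 11 11
10 10 10 10 11 11 10 11 10 11 10 10 10 10 11 11 11 11 11 10 10 10 10 10 10 10 10 10 11 12 12 16
10 10 11 11 10 11 10 10 10 10 10 10 10 11 11 11 11 11 11 10 10 11 10 11 11 10 10 10 15
[... 2076 characters left out ...]
  3  3  3  3  3  3  3  3  3  3  3  3  3  3  3
 8  8 11 20 24 23 21 11 11 10  7  2  3  3  3  3  3  3  3  3  3  3  3  3  3  3  3  3  3  3  3  3
 8  8 14 21 22 22 20 11 11 10  5  2  2  2  3  3  3  3  3  3  3  3  3  3  3  3  3  3  3  3  3  3
 8 11 19 22 22 22 21 11 11 10  4  2  3  3  3  3  3  3  3  3  3  3  3  3  3  3  3  3  3  3  3  3
0.2 [[396.9, 236.7], [386.5, 225.8], [385.0, 235.6]]
0.12 [[397.2, 239.7], [386.9, 228.9], [385.3, 238.2]]
0.06 [[397.2, 242.1], [387.0, 231.3], [385.4, 240.3]]
0 [[397.0, 244.6], [386.8, 233.8], [385.3, 242.5]]
t 28.4 p [ 0.4623 -0.1399  0.1817] yaw -0.103 gap 0.0002 q [ 0.19  0.35  0.02  2.18 -0.01  0.61 -1.46]
 turn first -0.002 then shift -0.0282 0.0723 0.0317
```

The lid's hole now lies exactly where it should with the lid resting on the seal (0.06 rad short). Next, the pin.

Request:
jog_arm([
  [[-0.014,0.03,0],0],
  [[-0.015,0.03,0],0],
  [[0,0.01,0.01],0],
  [[0,0,0.02],0],
  [[0,0,0],0],
], gripper=0.5)

```text
time: 29.02
ee_pos: [0.4267, -0.2038, 0.1504]
tcp_rot: [0.999, -0.049, -0.002, -0.001]
contact_force: [-0.6, -0.5, 1.0]
finger_gap: 0.0639
gripper_force: 0.0
```

Run:
```python
from h import *
delta([.4265,-.207,.055],-.101)
```

```text
t 29.02 p [ 0.4267 -0.2038  0.1504] yaw -0.098 gap 0.0639 q [ 0.33  0.4   0.02  2.23 -0.02  0.52 -1.3 ]
 turn first 0.003 then shift 0.0001 0.0032 0.0954
```

Request:
jog_arm([
  [[0,0.003,0.03],0],
  [[0,0,0.03],0],
  [[0,0,0.025],0],
  [[0,0,0.015],0],
  [[0,0,0.008],0],
  [[0,0,0],0],
])

```text
time: 29.78
ee_pos: [0.4269, -0.2085, 0.0438]
tcp_rot: [0.999, -0.05, -0.0, -0.0]
contact_force: [-0.3, 0.6, -0.5]
finger_gap: 0.0639
gripper_force: 0.0
```

Request:
jog_arm([
  [[0,0,0],0],
  [[0,0,0],0],
  [[0,0,0],0],
  [[0,0,0],0],
  [[0,0,0],0],
], gripper=-1, newtons=20)

```text
time: 30.4
ee_pos: [0.427, -0.2084, 0.0445]
tcp_rot: [0.999, -0.05, 0.0, -0.0]
contact_force: [-0.5, 2.1, 6.3]
finger_gap: 0.0209
gripper_force: 20.9
```

Request:
jog_arm([
  [[0,0,-0.002],0],
  [[0,0,-0.001],0],
  [[0,0,0],-0.175],
  [[0,0,0],-0.175],
  [[0,0,0],-0.175],
  [[0,0,0],-0.175],
  [[0,0,0],-0.175],
  [[0,0,0],-0.175],
  [[0,0,0],-0.175],
  [[0,0,0],-0.175],
], gripper=0.2)

```text
time: 31.65
ee_pos: [0.4265, -0.209, 0.0468]
tcp_rot: [0.795, 0.607, -0.0, 0.0]
contact_force: [-1.0, -0.2, -0.8]
finger_gap: 0.0514
gripper_force: 0.0
```

Request:
jog_arm([
  [[0,0,0],-0.17],
  [[0,0,0],0],
  [[0,0,0],0],
  [[0,0,0],0],
  [[0,0,0],0],
  [[0,0,0],0],
], gripper=-1, newtons=30)

```text
time: 32.4
ee_pos: [0.4265, -0.2089, 0.0468]
tcp_rot: [0.742, 0.67, -0.0, 0.0]
contact_force: [-0.4, -1.9, 1.3]
finger_gap: 0.0212
gripper_force: 29.3
```

Run:
```python
from h import *
from bench import bot
delta([.4681,-.0782,.10])
s=bot.read_state();print(s['contact_force'],s['ft_torque'])
print(plane(load('s10'),(385.3,240.2),.058))
```

```text
t 32.4 p [ 0.4265 -0.2089  0.0468] yaw 1.469 gap 0.0212 q [ 0.61  0.61 -0.34  2.27  0.6   0.35 -0.35]
 turn first 0 then shift 0.1342 0.0282 -0.0532
[-0.41135254 -1.93862137  1.32257628] [-0.20253398  0.1502442  -0.02478679]
[ 0.46853665 -0.07812012  0.058     ]
```

Request:
jog_arm([
  [[0,0,0],0],
  [[0,0,-0.01],0],
  [[0,0,-0.025],0],
  [[0,0,-0.025],0],
  [[0,0,-0.015],0],
  [[0.025,0.005,0],0],
  [[0.035,0.008,0],0],
  [[0.035,0.008,0],0],
  [[0.025,0.005,0],0],
  [[0.013,0.002,0],0],
], newtons=60)

```text
time: 33.65
ee_pos: [0.4683, -0.0775, 0.122]
tcp_rot: [0.741, 0.671, 0.0, -0.0]
contact_force: [0.1, 0.1, -0.4]
finger_gap: 0.0198
gripper_force: 58.7
```

Request:
jog_arm([
  [[0,0,0],0],
  [[0,0,0],0],
])

```text
time: 33.9
ee_pos: [0.4672, -0.0804, 0.1217]
tcp_rot: [0.742, 0.67, -0.001, -0.0]
contact_force: [-0.7, -0.3, -1.1]
finger_gap: 0.0196
gripper_force: 58.7
```

Run:
```python
from h import *
from bench import bot
delta([.4683,-.0787,.105])
d=bot.snapshot('scene');g=cv2.cvtColor(d['img'],cv2.COLOR_RGB2GRAY)
p=bot.read_state()['ee_pos'];t=np.array([p[0],p[1]+.0004,p[2]-.0418])
print('pin tip pred',proj(d,t),'collar bottom ctr',proj(d,t+[0,0,.035]),'hole',proj(d,np.array([.4683,-.0783,.058])))
u,v=proj(d,t).round().astype(int)
for row in g[v-24:v+14,u-14:u+15]//10:print(' '.join('%2d'%x for x in row))
print(u,v)
```

```text
t 33.9 p [ 0.4672 -0.0804  0.1217] yaw 1.468 gap 0.0196 q [ 0.45  0.49 -0.49  2.23  0.46  0.52 -0.5 ]
 turn first 0 then shift 0.0018 0.0009 0.0167
pin tip pred [387.06290687 233.11695185] collar bottom ctr [388.0444095  221.52906932] hole [385.44044555 240.22590436]
22 22 22 22 22 22 21 16  6  2  2  3  4  4  4  4  3  3  1  1  1  1  1  1  1  1  1  1  1
22 22 22 22 22 22 21 16  6  2  2  3  4  4  4  4  4  6  4  2  1  1  1  1  1  1  1  1  1
22 22 22 22 22 22 21 14  6  2  2  3  4  4  5  4  4  7  7  5  1  1  1  1  1  1  1  1  2
22 22 22 22 22 22 22 20  7  1  2  3  4  4  5  4  5  7  7  5  1  1  1  2  2  1  1  2  8
22 22 22 22 22 22 22 21 15  4  3  3  4  4  4  4  5  7  7  5  1  1  1  1  1  1  2 10 19
22 22 22 22 22 22 22 22 21 16 10  3  3  4  4  4  6  7  7  5  1  1  1  1  1  1  6 16 22
22 22 22 22 22 22 22 22 22 19 12  3  4  4  4  4  6  7  7  3  1  1  1  1  1  1  6 16 22
22 22 22 22 22 22 22 22 19 10  6  4  4  4  4  4  6  7  7  3  1  1  1  1  1  1  9 19 22
22 22 22 22 22 22 22 20 13  7  6  3  4  4  3  4  7  7  7  2  1  1  1  1  1  2 10 19 22
22 22 22 22 22 22 21 16  8  7  6  4  4  4  3  4  
[... 1781 characters left out ...]
11 11 11 11 11 12 12 11 10  9  6  5  5  6  8 10 12 11 11 11 11 11 11 11 11 11 11 11
11 12 12 11 12 11 11 11 11  9  4  3  3  3  3  5 10 12 11 12 11 12 11 11 11 11 11 11 11
13 17 21 13 12 11 11 12 12 10  6  3  4  4  4  6 10 12 12 12 11 12 12 11 11 11 11 11 11
23 23 23 23 21 12 11 12 13 11 10  7  6  6  8 11 12 12 11 11 11 11 11 11 10 11 11 11 11
23 24 23 23 23 21 12 16 20 12 11 11 12 11 12 11 12 12 11 12 11 11 10 10 11 11 11 11 11
24 23 23 23 22 22 22 16 13 13 12 12 12 11 12 12 12 11 11 11 11 10  9  8 10 11 11 11 11
24 24 24 23 22 23 23 22 21 20 11 12 12 12 11 12 12 11 11 10  9  5  3  5  8 11 11 11 11
24 24 23 23 23 23 23 22 18 13 13 11 12 12 12 11 11 10  9  6  3  3  3  4  5  8 11 11 11
387 233
```

Run:
```python
from h import *
from bench import bot
P=[]
for i in range(6):
    bot.snapshot('scene');P.append(bot.read_state()['ee_pos'])
P=np.array(P);print(P.round(4),P.mean(0))
```

```text
[[ 0.4673 -0.0806  0.1217]
 [ 0.4674 -0.0804  0.1217]
 [ 0.4675 -0.0803  0.1217]
 [ 0.4676 -0.0801  0.1218]
 [ 0.4677 -0.0799  0.1218]
 [ 0.4678 -0.0797  0.1218]] [ 0.4675648  -0.08015278  0.12175179]
```

Request:
jog_arm([
  [[0.0025,0,0],0],
  [[0,0,0.006],0],
  [[0,0,0.006],0],
  [[0,0,0],0],
  [[0,0,0],0],
  [[0,0,0],0],
])

```text
time: 35.0
ee_pos: [0.4683, -0.0767, 0.1099]
tcp_rot: [0.742, 0.671, 0.0, 0.0]
contact_force: [0.4, -0.2, -0.6]
finger_gap: 0.02
gripper_force: 58.7
```

Run:
```python
from h import *
from bench import bot
delta([.4683,-.0770,.1058])
d=bot.snapshot('scene');g=cv2.cvtColor(d['img'],cv2.COLOR_RGB2GRAY)
p=bot.read_state()['ee_pos'];t=np.array([p[0],p[1]-.0017,p[2]-.0418])
print('pin tip pred',proj(d,t),'hole',proj(d,np.array([.4683,-.0783,.058])))
for row in g[228:248,370:402]//10:print(' '.join('%2d'%x for x in row))
```

```text
t 35.0 p [ 0.4683 -0.0767  0.1099] yaw 1.47 gap 0.02 q [ 0.42  0.51 -0.47  2.24  0.48  0.49 -0.52]
 turn first 0 then shift -0.0003 0.0 0.0041
pin tip pred [385.76508009 236.98879742] hole [385.44044555 240.22590436]
11 11 11 11 11 11 11 11 10  9  8  8  8  8  8  7  7  8  8  8  8  8  8  8  9 11 11 11 11 11 11 11
11 11 11 11 11 11 11 11 11 10  8  7  8  8  8  8  8  8  8  8  8  8  8  9 11 11 11 11 11 11 11 11
11 11 11 11 11 11 11 11 11 11 10  9  8  8  8  8  8  8  9  8  8  8  9 11 11 11 11 11 11 11 11 11
11 11 11 11 11 11 11 11 11 11 11 11 11  9  7  7  7  8  8  9 10 11 11 11 11 11 11 11 11 11 11 11
11 11 11 11 11 11 11 11 11 11 11 11 11 10  7  7  7  7  9 11 11 11 11 11 11 11 11 11 11 11 11 11
11 11 11 11 11 11 11 11 11 11 11 11 11  9  7  7  7  7  9 11 11 11 11 11 11 11 11 11 11 11 11 11
11 11 11 11 11 11 11 11 11 11 11 11 11  9  7  7  7  7  9 12 11 11 11 11 11 11 11 11 10 11 11 11
11 11 11 10 11 11 11 11 11 11 11 12 11  9  7  7  7  8 10 12 12 11 11 11 11 11 11 11 11 11 11 11
11 11 10 10 11 11 11 11 11 11 11 12 12 11  7  7  7  8 11 11 12 11 11 11 11 11 11 11 11 11 11 11
11 11 12 11 10 11 1
[... 336 characters left out ...]
1 12 12 11 11 11 10 11 11 11
12 11 11 11 11 11 11 11 11 11 12 11 10  6  3  3  3  4  6 10 11 11 11 11 11 12 11 11 11 11 11 11
14 13 13 13 13 13 13 13 11 11 11 11 11 10  7  6  6  8 11 12 12 11 12 12 11 11 11 10 11 11 11 11
24 24 23 23 23 23 23 21 12 10 11 11 11 11 12 11 11 11 12 12 11 12 11 11 11 10 10 11 11 11 11 11
24 24 24 24 24 24 23 22 21 13 12 12 11 12 11 12 11 11 12 12 12 11 11 11 10  9  8 10 11 11 11 11
23 24 24 24 24 24 24 24 23 23 21 11 11 12 12 12 12 11 11 12 11 11 10  9  5  3  4  8 10 11 11 11
17 23 24 24 24 23 23 23 23 23 20 11 11 11 12 11 12 11 11 11 10  9  6  3  3  3  3  4  8 11 11 11
11 19 23 24 23 23 23 23 23 22 21 13 11 11 12 12 11 11 10  9  5  3  3  3  3  3  3  3  4  8 11 11
```

Request:
jog_arm([
  [[0,0,0.005],0],
  [[0,0,0.005],0],
  [[0,0,0.005],0],
  [[0,0,0],0],
])

```text
time: 35.55
ee_pos: [0.4678, -0.0767, 0.0943]
tcp_rot: [0.742, 0.671, -0.0, -0.0]
contact_force: [0.0, -0.9, -0.2]
finger_gap: 0.0199
gripper_force: 58.7
```

Request:
jog_arm([
  [[0,0,0.004],0],
  [[0,0,0.004],0],
  [[0,0,0.004],0],
  [[0,0,0],0],
])

```text
time: 36.05
ee_pos: [0.468, -0.0768, 0.0825]
tcp_rot: [0.742, 0.671, -0.0, -0.0]
contact_force: [0.9, 0.2, -0.9]
finger_gap: 0.0197
gripper_force: 58.6
```

Request:
jog_arm([
  [[0,0,0.004],0],
  [[0,0,0.004],0],
  [[0,0,0.004],0],
  [[0,0,0],0],
])

```text
time: 36.55
ee_pos: [0.4683, -0.077, 0.0705]
tcp_rot: [0.742, 0.67, -0.0, 0.0]
contact_force: [1.6, -1.2, -0.4]
finger_gap: 0.0202
gripper_force: 58.7
```

Request:
jog_arm([
  [[0,0,0.003],0],
  [[0,0,0.003],0],
  [[0,0,0.002],0],
  [[0,0,0],0],
  [[0,0,0],0],
])

```text
time: 37.17
ee_pos: [0.4682, -0.0769, 0.063]
tcp_rot: [0.742, 0.671, -0.0, 0.0]
contact_force: [0.1, -2.1, 3.9]
finger_gap: 0.0199
gripper_force: 58.9
```

Request:
jog_arm([
  [[0,0,0.002],0],
  [[0,0,0.002],0],
  [[0,0,0],0],
  [[0,0,0],0],
])

```text
time: 37.67
ee_pos: [0.4682, -0.0772, 0.0591]
tcp_rot: [0.742, 0.67, -0.0, 0.0]
contact_force: [1.0, -3.2, 7.5]
finger_gap: 0.0201
gripper_force: 59.3
```

Request:
jog_arm([
  [[0,0,0.002],0],
  [[0,0,0],0],
  [[0,0,0],0],
])

```text
time: 38.05
ee_pos: [0.4683, -0.0775, 0.0572]
tcp_rot: [0.742, 0.67, -0.0, 0.001]
contact_force: [0.9, -3.8, 9.6]
finger_gap: 0.0193
gripper_force: 59.5
```

Request:
jog_arm([
  [[0,0,0.002],0],
  [[0,0,0],0],
  [[0,0,0],0],
])

```text
time: 38.42
ee_pos: [0.4684, -0.0777, 0.0558]
tcp_rot: [0.742, 0.67, -0.0, 0.001]
contact_force: [-1.2, -3.8, 15.3]
finger_gap: 0.0202
gripper_force: 60.6
```

Request:
jog_arm([
  [[0,0,0.002],0],
  [[0,0,0],0],
  [[0,0,0],0],
])

```text
time: 38.8
ee_pos: [0.4687, -0.0777, 0.0552]
tcp_rot: [0.742, 0.67, -0.001, 0.002]
contact_force: [-3.4, -3.6, 31.3]
finger_gap: 0.0199
gripper_force: 62.4
```

Request:
jog_arm([
  [[0,0,-0.001],0],
  [[0,0,0],0],
  [[0,0,0],0],
  [[0,0,0],0],
])

```text
time: 39.3
ee_pos: [0.4686, -0.0777, 0.0555]
tcp_rot: [0.742, 0.67, -0.0, 0.001]
contact_force: [-1.8, -4.2, 23.7]
finger_gap: 0.0198
gripper_force: 61.0
```

Request:
jog_arm([
  [[0,0,0],0],
  [[0,0,0],0],
  [[0,0,0],0],
  [[0,0,0],0],
  [[0,0,0],0],
  [[0,0,0],0],
  [[0,0,0],0],
  [[0,0,0],0],
])

```text
time: 40.3
ee_pos: [0.4686, -0.0777, 0.0555]
tcp_rot: [0.742, 0.67, -0.0, 0.001]
contact_force: [-2.8, -3.6, 22.9]
finger_gap: 0.0199
gripper_force: 61.0
```

Run:
```python
from h import *
from bench import bot
d=bot.snapshot('scene')
g=cv2.cvtColor(d['img'],cv2.COLOR_RGB2GRAY);o=cv2.cvtColor(load('s10')['img'],cv2.COLOR_RGB2GRAY)
print('tip corner near, rows at cols 396..398; a=.06 ->242.1, 0 ->244.6')
for row in g[236:252,390:404]//10:print(' '.join('%2d'%x for x in row))
m,c,s=blob(mask(d,'green',(380,120,470,240)));print('scoop',c,s)
print(bot.read_state()['contact_force'])
```

```text
tip corner near, rows at cols 396..398; a=.06 ->242.1, 0 ->244.6
 1  1  1  1  1  1  2  5  8 11 11 11 11 11
 1  1  1  1  1  2  6 11 11 11 11 10 11 11
 1  1  1  1  1  3  7 11 11 11 11 11 11 11
 1  1  1  2  1  3  7 11 11 11 11 10 11 11
 1  2  1  2  1  5  9 11 11 11 11 10 11 11
 1  1  2  2  4  8 11 11 11 11 11 11 11 11
 1  2  4  8 11 11 11 11 11 11 11 11 11 11
 3  6  8 10 11 11 11 11 11 11 11 11 11 11
 7  8  8  9 11 12 11 11 11 11 11 11 11 11
 8  8  8 10 11 11 11 10 11 11 11 11 11 11
 8  8 10 11 11 10  9  7  8 10 11 11 11 11
 8 10 11 10 10  9  6  3  5  8 11 11 11 11
11 10 10  9  5  3  3  3  3  4  8 10 11 11
10  9  5  3  3  3  3  3  3  3  5  8 11 11
 5  3  3  3  3  3  3  3  3  3  3  4  8 10
 3  3  3  3  3  3  3  3  3  3  3  3  5  9
scoop [424.04604317 194.22446043] [409 178  33  34 695]
[-2.04403271 -3.37660143 22.23352747]
```

```bash
python3 -c "
from bench import bot
print(bot.close_job())"
```

```text
the job is handed in; nothing more can be done
None
```

I handed the job in at about 40 s. The balls are poured into the jar (I made out four for certain and the fifth only faintly, in shadow), the empty scoop stands upright on the bench, and the arm holds the pin down in the post with about 22 N, with the lid fully shut.

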